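# Tighten a shelf-beam clamp through its window with a hex key

### The job

Take the stubby hex key out of its wooden block, feel for the recessed hex socket behind the round window of the beam clamp, and seat the key fully in it. Turn the screw clockwise (seen from above), regrasping the key as needed, until it comes to its stop and the two jaws are closed on the shelf beam, then let go and leave the key standing in the screw. Do not disturb the bottle, the carton or the dumbbell.

Things in the scene. Friction and masses are not known exactly. Their poses are not given: they have to be found in the camera images.
- clamp: Beam clamp fixed to the bench; origin on the bench under the window centre, z up. Grey housing 104 x 90 mm, top 56 mm up. Along its +x runs the galvanised shelf beam, 36 mm wide, top 52 mm up, 56 to 300 mm from the origin. Two steel jaws, tops 55 mm up, stand either side of the beam at x = 61 to 95 mm.
- clamp_window (a point): Centre of the round window, 40 mm across, in the housing's top face, 56 mm above the bench; its plate is 10 mm thick. 12 mm below the mouth lies the screw's flat steel face with an upright hex socket: 15 mm across flats, 16 mm deep, flat floor 28 mm above the bench. The socket's axis lies up to 4 mm off the window centre in x and in y, and its hex angle is arbitrary: neither is measured.
- screw (a joint): Turn of the clamp screw, rad: grows clockwise seen from above; 0 slack, 4.0 at its stop with the jaws closed on the beam (3 mm of each jaw per rad). Starts between 0 and 0.6. Turning takes about 0.2 N m all the way; it stays where left, does not shift sideways, and a light press (under 15 N) with the key's tip does not turn it.
- jaw_left (a joint): Travel of the jaw on the left of the beam, m: 0 open (12 mm gap), 0.012 closed on the beam. Coupled to the screw.
- jaw_right (a joint): The same for the jaw on the right.
- key_grip (a point): Centre of the hex key's black four-sided grip: 26 x 26 mm across, 45 mm tall (22.5 mm above and below this point); its x and y axes are square to its faces, z runs up along the key. Mass about 0.15 kg. It starts upright in the block, underside of the grip 68 mm above the bench; lift it 64 mm to clear the block.
- key_tip (a point): Lower end of the key, on its axis, 82.5 mm below key_grip. The steel shank is a hexagon 14 mm across flats (flats square to the x axis and every 60 degrees), 60 mm long below the grip; its last 5 mm taper as a round cone to 9 mm across at the tip. In the socket it has 8 degrees of turning play either way; seated, the tip is 28 mm above the bench.
- block: Wooden key block, 70 x 70 x 68 mm, fixed to the bench, with a square hole 18 mm wide and 64 mm deep in the middle of its top; origin at the centre of its underside.
- bottle: Bystander: clear bottle with a white cap, 64 mm across, 170 mm tall; origin at the centre of its base.
- carton: Bystander: cardboard carton 110 x 80 x 60 mm; origin at the centre of its base.
- dumbbell: Bystander: small dumbbell lying down, 160 mm long, 56 mm thick; origin under its middle.

How it is judged:
By the outcome, as a careful person would: the job done as asked, in the order asked, and still so for the second after the job is handed in, with the robot touching nothing.
It also fails if it takes over 67 s, if anything falls off the work surface, if the arm or the gripper's body presses on something with over 40 N, if the wrist force passes 120 N, or if a joint passes its speed limit or range.

### The arm

A 6-joint arm with a two-finger parallel gripper is mounted at the origin on the work surface. World frame = base frame: x ahead of the robot, y to its left, z up, the work surface at z = 0. Lengths are in m, angles in rad, forces in N, time in s.
With the tool pointing down it reaches from about 0.25 to 0.775 m from the base axis. Payload 4 kg.
Tool frame: the origin (TCP) lies on the centre line of the jaws, within the pads' length; the fingertips stand 11 mm ahead of it and the grasp point (between the pads) lies 8 mm behind it; z points along the fingers, y is the direction in which the jaws open and shut (so a half turn about z gives the same grasp; the last joint's range is limited). The gripper opens to 94 mm and grips with 3 to 60 N. Pads are 16 mm wide; open, the fingers measure 119 mm over their backs; the gripper's body (75 mm by 177 mm) begins 78 mm behind the grasp point.
Start: joints at [-0.103, 0.087, 1.371, -0, 1.684, -0.103], TCP at [0.55, -0, 0.186] pointing down, gripper open.
Joint ranges: [-3.1, 3.1], [-0.76, 2.03], [0.27, 2.55], [-1.08, 4.22], [0.17, 2.65], [-2.57, 2.57]. Speed limits (rad/s): [2.79, 2.79, 3.14, 3.14, 3.14, 3.14].

### API

Orientations are given as a rotation vector (axis times angle).
In Python, from rig import env gives the robot as it stands.
- The arm moves only by the tool arm_command, never from a script. Its argument "deltas" is a list of rows, each a list of 5 numbers: the shift along the tool's x, y, z in units of 40 mm (1.0 is 40 mm), then the turn about the tool's z in units of 5 degrees (1.0 is 5 degrees), then the closure in counts, from 0 (fully open) to 255 (shut). In form: [[x, y, z, turn, gripper], ...]. A call has 1 to 5 rows; each row is the pose to reach, as a shift and turn from the pose measured when the call began, along the tool's axes at that moment; what a row does not reach only later rows make up. A row lasts 1/12 s, in which the tool goes at most 41.7 mm and 7.16 degrees, less where a joint would pass 70% of its speed; a pose out of reach is approached as far as the arm can. A call with a gripper value outside its range is refused whole. The fingers move at their own pace and stop on an object; "squeeze" is the grip in N (left out, the last holds). Time passes only in rows, so rows that repeat a pose let the fingers close. It gives the time, the measured TCP pose, the force and the opening at its end, in the units of the state.
- env.get_state(): the state, without advancing time (a new reading comes with each control period).
- env.read_camera(name): name is "scene" or "side" or "wrist"; returns a dict with "frame" (480x640x3 uint8, blue, green, red), "K" (3x3 intrinsics, pixels), "world_to_cam" (4x4, takes a point from world to camera coordinates). Camera axes: x right, y down, z forward; pixel columns grow to the right and rows downward; lengths in m; the calibration is good to about 2 mm. A picture is of the moment at which its call begins. There is no depth.
- env.sign_off(): hands the job in, once; it reports no verdict.
The state is a dict: "time_s": time; "qpos": joint angles; "qd": joint speeds; "joint_efforts": joint torques, N m; "tool_pos": TCP position; "eef_rot": TCP orientation; "force": force on the tool from outside, world axes, zero at the start; "moment": the same for the moment, N m; "width": finger opening in m.
Only numpy, scipy, OpenCV 4.12 (cv2) and the standard library are available. Lean on these libraries where they do the work, as an engineer would, in place of code of your own. Each camera call takes 0.05 s, during which the arm holds its last target.

## Working session

There is one attempt and no reset: what is moved stays moved. The work goes in short steps, Python scripts to look and compute and a tool call to move; the robot and the scene stay as the last step left them, time stands still between calls to the robot, and variables do not carry over. Pictures are saved under pics/ and viewed, and the job is handed in when it is done.

Besides the shell and the picture viewer there is one more tool, called as a command line: name --pt "numbers of a row" for each row, then --argument value for the rest. arm_command: Moves the arm, as the interface text tells. Its arguments: {"type":"object","properties":{"deltas":{"type":"array","items":{"type":"array","items":{"type":"number"}}},"squeeze":{"type":"number"}},"required":["deltas"]}

```bash
mkdir -p pics; ls; python3 - <<'E'
from rig import env
import cv2,json,numpy as np,pickle
s=env.get_state()
print(s)
d={}
for n in ["scene","side","wrist"]:
    c=env.read_camera(n); cv2.imwrite(f"pics/a_{n}.png",c["frame"]); d[n]=c
    print(n,c["K"].tolist(),np.round(c["world_to_cam"],4).tolist())
pickle.dump(d,open("a.pkl","wb"))
E
```

```text
pics
{'time_s': 0.0, 'qpos': array([-1.03113933e-01,  8.79287213e-02,  1.37226446e+00, -2.68862140e-07,
        1.68359098e+00, -1.03087188e-01]), 'qd': array([ 3.64587384e-04,  3.12111624e-04,  4.37775188e-04, -1.81246860e-04,
       -8.67070879e-05,  2.78248241e-03]), 'joint_efforts': array([ 1.28542815e-03, -3.40182602e+01, -3.02423716e+01,  7.18220207e-02,
        3.29729996e-02, -1.13141955e-04]), 'tool_pos': array([5.49402369e-01, 4.94618316e-05, 1.84813418e-01]), 'eef_rot': array([-2.22026808e+00, -2.22020863e+00,  2.16985349e-03]), 'force': array([ 0.27814629, -0.65254956, -0.55578505]), 'moment': array([-0.00956484,  0.00906203, -0.05102567]), 'width': 0.09427291914876987}
scene [[577.3223510629672, 0.0, 335.13766995112684], [0.0, 577.3223510629672, 241.52343758826444], [0.0, 0.0, 1.0]] [[-0.0386, 0.9992, -0.0091, -0.0505], [0.6463, 0.018, -0.7629, -0.3078], [-0.7621, -0.0353, -0.6465, 1.7165], [0.0, 0.0, 0.0, 1.0]]
side [[598.284167353016, 0.0, 324.5069517614368], [0.0, 598.284167353016, 237.79258879329134], [0.0, 0.0, 1.0]] [[0.9688, -0.2478, -0.0113, -0.5406], [-0.183, -0.6832, -0.7069, 0.208], [0.1674, 0.6869, -0.7072, 1.0453], [0.0, 0.0, 0.0, 1.0]]
wrist [[424.61312439746155, 0.0, 316.0714700055399], [0.0, 424.61312439746155, 238.34325818482802], [0.0, 0.0, 1.0]] [[1.0, 0.0005, -0.0021, -0.5489], [0.0011, -0.9608, 0.2774, -0.028], [-0.0019, -0.2774, -0.9608, 0.3926], [0.0, 0.0, 0.0, 1.0]]
```

View pics/a_scene.png

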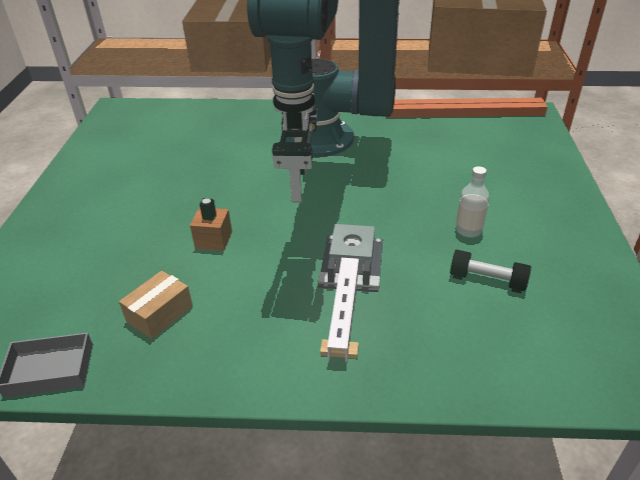

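View pics/a_side.png

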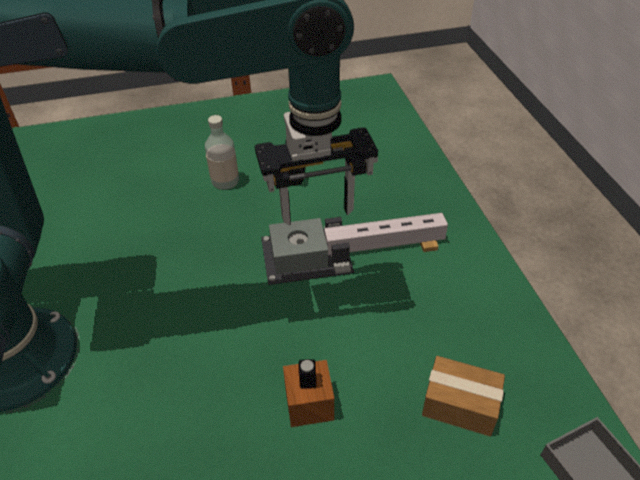

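View pics/a_wrist.png

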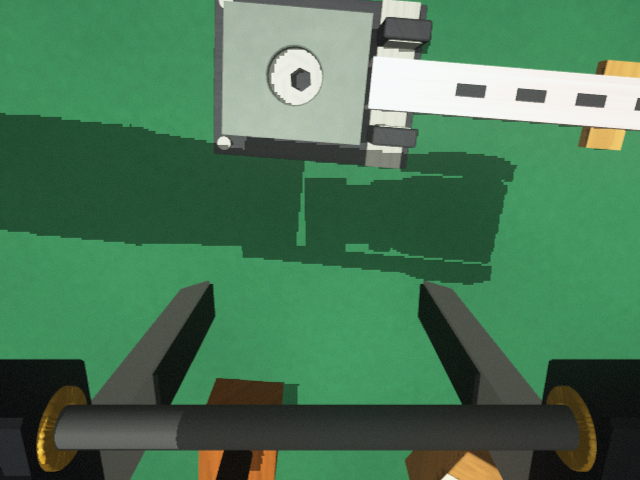

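Scene view: key in its block at (211,225), clamp at (350,255). The side view has the key at (308,372). The wrist view has the window at (296,76) with the dark socket at (301,79). I'll zoom in and segment next.

```bash
cat > h.py <<'E'
import numpy as np,cv2,pickle
def ray(c,u,v):
    K=c["K"];T=np.asarray(c["world_to_cam"]);R=T[:3,:3];t=T[:3,3]
    o=-R.T@t; d=R.T@np.linalg.solve(K,[u,v,1.]); return o,d/np.linalg.norm(d)
def plane(c,u,v,z):
    o,d=ray(c,u,v); return o+d*(z-o[2])/d[2]
def tri(L):
    A=np.zeros((3,3));b=np.zeros(3)
    for c,u,v in L:
        o,d=ray(c,u,v);P=np.eye(3)-np.outer(d,d);A+=P;b+=P@o
    x=np.linalg.solve(A,b)
    return x,[np.linalg.norm((np.eye(3)-np.outer(d,d))@(x-o)) for o,d in [ray(*l) for l in L]]
def proj(c,p):
    T=np.asarray(c["world_to_cam"]);q=T[:3,:3]@np.asarray(p)+T[:3,3];q=c["K"]@q;return q[:2]/q[2]
def crop(c,x0,y0,w,h,s,f):
    cv2.imwrite(f,cv2.resize(c["frame"][y0:y0+h,x0:x0+w],None,fx=s,fy=s,interpolation=cv2.INTER_CUBIC))
E
python3 - <<'E'
from h import *
d=pickle.load(open("a.pkl","rb"))
a=d["scene"]["frame"][190:260,180:245];b=d["side"]["frame"][345:435,270:345];c=d["wrist"]["frame"][0:160,200:400]
cat=lambda i,s:cv2.resize(i,s,interpolation=cv2.INTER_NEAREST)
cv2.imwrite("pics/b1.png",np.hstack([cat(a,(390,420)),cat(b,(350,420))]))
cv2.imwrite("pics/b2.png",cat(c,(800,640))[:600])
E
```

```text
(no output)
```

View pics/b1.png

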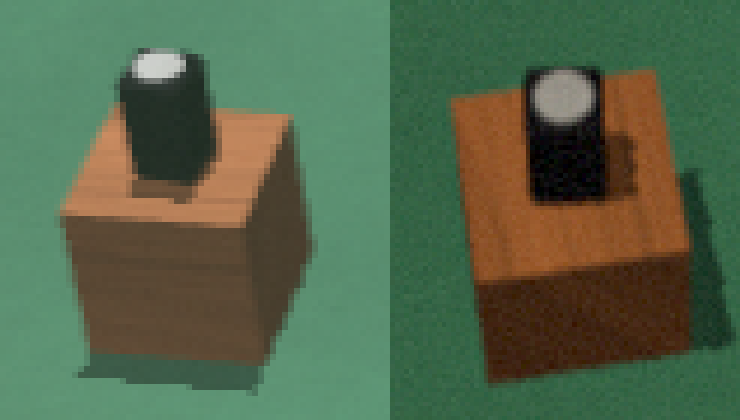

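View pics/b2.png

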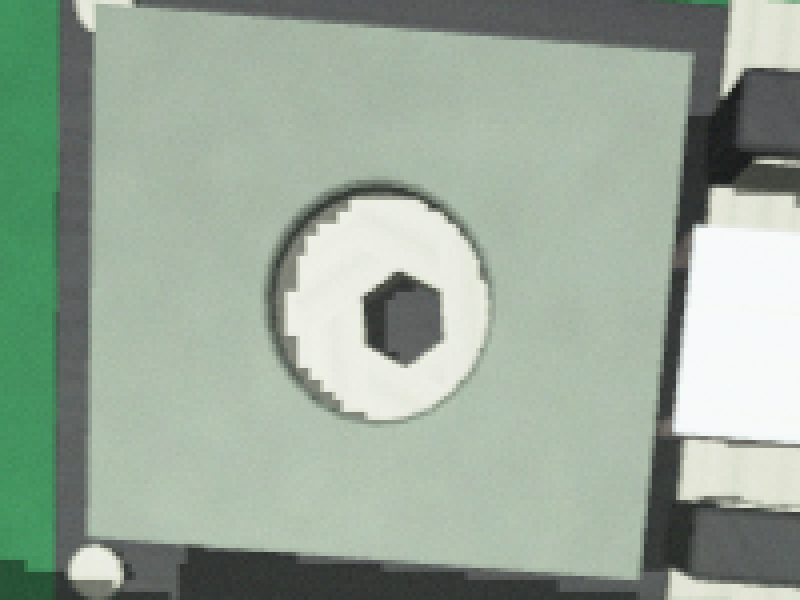

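```bash
python3 - <<'E'
from h import *
d=pickle.load(open("a.pkl","rb"))
S,D,W=d["scene"],d["side"],d["wrist"]
print("captop",tri([(S,206.3-.0,200.8),(D,306.9,365.8)]), plane(S,206.3,200.8,.113),plane(D,306.9,365.8,.113))
# block top corners from crops, z=.068
P=[(S,180+(x)/6-.5,190+y/6-.5) for x,y in [(115,108),(293,117),(247,227),(62,214)]]
Q=[(D,270+(x-390)/4.667-.5,345+y/4.667-.5) for x,y in [(452,98),(656,70),(690,250),(476,283)]]
for L in (P,Q):
    X=np.array([plane(*l,.068)[:2] for l in L]); print(X.round(4).tolist(),X.mean(0).round(4))
    for i in range(4):
        e=X[(i+1)%4]-X[i];print(np.linalg.norm(e).round(4),np.degrees(np.arctan2(e[1],e[0])).round(1))
# socket hex
f=W["frame"].astype(int).sum(2)
m=(f<450).astype(np.uint8);
roi=np.zeros_like(m);roi[64:96,284:318]=m[64:96,284:318]
n,l,st,ce=cv2.connectedComponentsWithStats(roi)
print(st[1:],ce[1:])
hx=np.array([(401,270),(443,290),(443,342),(405,366),(365,346),(364,294)])/4+[200,0]-.5
X=np.array([plane(W,u,v,.044)[:2] for u,v in hx]);print(X.round(4),X.mean(0))
for i in range(6):
    e=X[(i+1)%6]-X[i];print(np.linalg.norm(e).round(4),np.degrees(np.arctan2(e[1],e[0])).round(1))
hc=np.array([(97,4),(693,53),(640,578),(88,536)])/4+[200,0]-.5
X=np.array([plane(W,u,v,.056)[:2] for u,v in hc]);print(X.round(4),X.mean(0))
for i in range(4):
    e=X[(i+1)%4]-X[i];print(np.linalg.norm(e).round(4),np.degrees(np.arctan2(e[1],e[0])).round(1))
print("window",plane(W,200+379/4-.5,303/4-.5,.056))
E
```

```text
captop (array([ 0.47554346, -0.21868329,  0.11263032]), [np.float64(0.0009834287716301803), np.float64(0.0009834287716301512)]) [ 0.47497027 -0.21797279  0.113     ] [ 0.47598523 -0.21989929  0.113     ]
[[0.4408, -0.2501], [0.4447, -0.1797], [0.5126, -0.1847], [0.5068, -0.2555]] [ 0.4762 -0.2175]
0.0705 86.8
0.0681 -4.2
0.0711 -94.7
0.0663 175.3
[[0.4444, -0.1809], [0.5141, -0.1877], [0.5076, -0.257], [0.438, -0.2509]] [ 0.476  -0.2191]
0.0701 -5.6
0.0695 -95.4
0.0699 175.0
0.0703 84.8
[[291  68  20  23 347]
 [315  95   1   1   1]] [[300.0518732   79.17867435]
 [315.          95.        ]]
[[0.5367 0.1173]
 [0.5445 0.1138]
 [0.5445 0.1046]
 [0.5373 0.1004]
 [0.5298 0.1039]
 [0.5297 0.1131]] [0.53710258 0.10885783]
0.0086 -24.0
0.0092 -90.2
0.0084 -149.3
0.0083 154.6
0.0092 90.3
0.0081 31.0
[[0.485  0.1589]
 [0.5884 0.1513]
 [0.5817 0.0619]
 [0.478  0.0695]] [0.53327782 0.11041601]
0.1037 -4.2
0.0897 -94.2
0.104 175.8
0.0897 85.5
window [0.5331391  0.11049966 0.056     ]
```

arm_command --pt "-1.0 -0.35 -0.2 0.2 0" --pt "-2.0 -0.7 -0.4 0.4 0" --pt "-3.0 -1.0 -0.6 0.6 0" --pt "-4.0 -1.35 -0.8 0.8 0" --pt "-5.0 -1.7 -1.0 1.0 0" --squeeze 20

```text
time_s: 0.57
tool_pos: [0.4828, -0.1951, 0.2239]
eef_rot: [-2.315, -2.121, 0.002]
force: [0.5, 0.3, -0.3]
width: 0.094
```

arm_command --pt "0 0 0 0 0" --pt "0 0 0 0 0"

```text
time_s: 0.73
tool_pos: [0.4821, -0.197, 0.2241]
eef_rot: [-2.32, -2.116, 0.001]
force: [1.6, 0.5, -0.1]
width: 0.0941
```

```bash
cat >> h.py <<'E'
from scipy.spatial.transform import Rotation as R_
def st(env):
    s=env.get_state();M=R_.from_rotvec(s["eef_rot"]).as_matrix()
    psi=np.degrees(np.arctan2(M[1,0],M[0,0]))
    print("t",round(s["time_s"],2),"pos",s["tool_pos"].round(4),"psi",psi.round(2),"tilt",np.degrees(np.arccos(-M[2,2])).round(2),"q",np.degrees(s["qpos"]).round(1),"F",s["force"].round(2),"M",s["moment"].round(3),"w",round(s["width"],4))
    return s,M
def units(M,dw): return (M.T@np.asarray(dw)/.04).round(3)
E
python3 - <<'E'
from h import *; from rig import env
s,M=st(env)
c=env.read_camera("wrist");pickle.dump(c,open("w1.pkl","wb"));cv2.imwrite("pics/w1.png",c["frame"])
print(proj(c,[.476,-.2188,.113]),units(M,np.array([.476,-.2188,.113])-s["tool_pos"]))
E
```

```text
t 0.73 pos [ 0.4821 -0.197   0.2241] psi 84.74 tilt 0.1 q [-28.4   1.1  78.3  -0.  100.7 -23.2] F [ 1.59  0.46 -0.1 ] M [-0.006  0.017  0.022] w 0.0941
[311.46420278 257.14323111] [-0.558 -0.098  2.777]
```

View pics/w1.png

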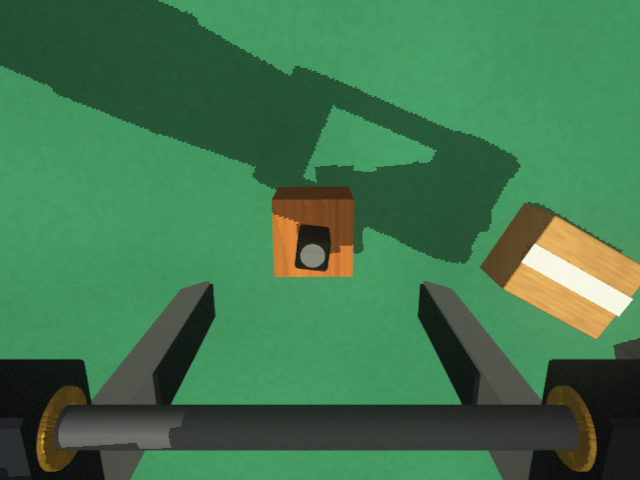

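```bash
python3 - <<'E'
from h import *
c=pickle.load(open("w1.pkl","rb"))
cv2.imwrite("pics/w1z.png",cv2.resize(c["frame"][180:285,265:365],(570,600),interpolation=cv2.INTER_NEAREST))
E
```

```text
(no output)
```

View pics/w1z.png

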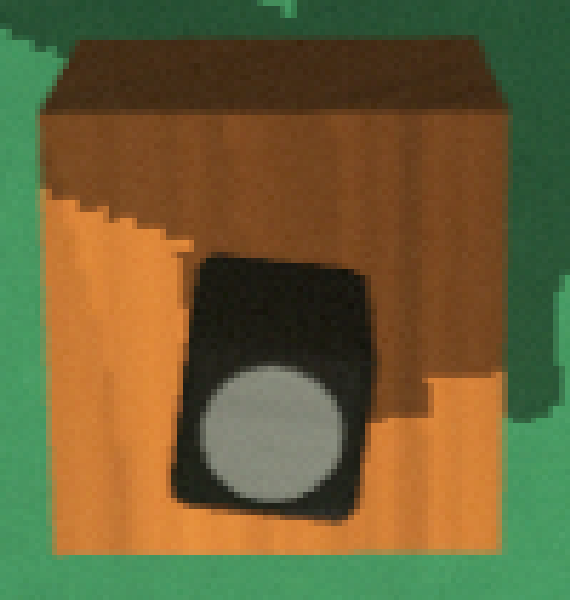

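```bash
python3 - <<'E'
from h import *
c=pickle.load(open("w1.pkl","rb"))
p=lambda x,y:(265+x/5.7-.5,180+y/5.714-.5)
def ang(a,b,z):
    A=plane(c,*p(*a),z);B=plane(c,*p(*b),z);e=B-A;return np.degrees(np.arctan2(e[1],e[0])),np.linalg.norm(e)
print("front top edge",ang((185,499),(343,519),.113),"far bottom edge",ang((212,256),(360,271),.068))
print("block",ang((53,554),(500,554),.068),ang((43,110),(507,110),.068))
print("cap",plane(c,*p(272,433),.113))
print("left top edge", ang((174,490),(182,400),.113))
E
```

```text
front top edge (np.float64(-12.82910546918789), np.float64(0.021684289064427632)) far bottom edge (np.float64(-11.152747075762527), np.float64(0.022516453735389682))
block (np.float64(-5.1802761798448005), np.float64(0.07004912569323424)) (np.float64(-5.2040103609480575), np.float64(0.06897461018568264))
cap [ 0.4767202  -0.21734832  0.113     ]
left top edge (np.float64(79.18786074150411), np.float64(0.012847447065947827))
```

arm_command --pt "-0.2 -0.05 0.2 -1.4 0" --pt "-0.4 -0.1 0.4 -2.8 0" --pt "-0.54 -0.1 0.6 -4.2 0" --pt "-0.54 -0.1 0.8 -5.6 0" --pt "-0.54 -0.1 1.0 -7.0 0"

```text
time_s: 1.2
tool_pos: [0.477, -0.2145, 0.1824]
eef_rot: [-1.559, -2.722, -0.001]
force: [0.4, -0.1, 0.2]
width: 0.0937
```

arm_command --pt "0 0 0.2 -1.4 0" --pt "0 0 0.4 -2.8 0" --pt "0 0 0.6 -4.2 0" --pt "0 0 0.8 -5.6 0" --pt "0 0 1.0 -7.0 0"

```text
time_s: 1.62
tool_pos: [0.4774, -0.2119, 0.1411]
eef_rot: [-0.654, -3.068, -0.005]
force: [0.4, 0.4, -0.7]
width: 0.0942
```

```bash
python3 - <<'E'
from h import *; from rig import env
s,M=st(env)
print(units(M,np.array([.4762,-.218,.085])-s["tool_pos"]))
E
```

```text
t 1.62 pos [ 0.4774 -0.2119  0.1411] psi 155.95 tilt 0.35 q [-30.2   2.5  86.3   0.1  91.6 -96.2] F [ 0.41  0.45 -0.69] M [ 0.089 -0.013 -0.039] w 0.0942
[-0.044 -0.154  1.403]
```

arm_command --pt "-0.04 -0.15 0.2 -1.4 0" --pt "-0.04 -0.15 0.4 -2.45 0" --pt "-0.04 -0.15 0.9 -2.45 0" --pt "-0.04 -0.15 1.4 -2.45 0" --pt "-0.04 -0.15 1.4 -2.45 0"

```text
time_s: 2.03
tool_pos: [0.4739, -0.2139, 0.08]
eef_rot: [-0.317, -3.112, -0.013]
force: [-1.3, 0.8, -0.2]
width: 0.0939
```

```bash
python3 - <<'E'
from h import *; from rig import env
s,M=st(env)
print(units(M,np.array([.4762,-.218,.085])-s["tool_pos"]))
E
```

```text
t 2.03 pos [ 0.4739 -0.2139  0.08  ] psi 168.38 tilt 0.9 q [-3.06e+01  4.50e+00  9.12e+01  1.00e-01  8.52e+01 -1.09e+02] F [-1.32  0.75 -0.21] M [ 0.087  0.003 -0.038] w 0.0939
[-0.075 -0.088 -0.127]
```

arm_command --pt "-0.07 -0.09 -0.15 0 0" --pt "-0.07 -0.09 -0.15 0 0" --pt "-0.07 -0.09 -0.15 0 0"

```text
time_s: 2.28
tool_pos: [0.4773, -0.218, 0.0875]
eef_rot: [-0.315, -3.115, -0.012]
force: [-0.0, -0.3, 1.5]
width: 0.0939
```

```bash
python3 - <<'E'
from h import *; from rig import env
s,M=st(env)
print(units(M,np.array([.4762,-.218,.085])-s["tool_pos"]))
E
```

```text
t 2.28 pos [ 0.4773 -0.218   0.0875] psi 168.44 tilt 0.76 q [-3.080e+01  4.700e+00  9.010e+01  1.000e-01  8.590e+01 -1.093e+02] F [-0.03 -0.28  1.53] M [ 0.078 -0.08   0.042] w 0.0939
[ 0.026 -0.005  0.064]
```

arm_command --pt "0 0 0.06 0 255" --pt "0 0 0.06 0 255" --pt "0 0 0.06 0 255" --pt "0 0 0.06 0 255" --pt "0 0 0.06 0 255" --squeeze 6

```text
time_s: 2.7
tool_pos: [0.4773, -0.2181, 0.0853]
eef_rot: [-0.316, -3.115, -0.012]
force: [-0.4, -0.0, 0.3]
width: 0.0642
```

arm_command --pt "0 0 0 0 255" --pt "0 0 0 0 255"

```text
time_s: 2.87
tool_pos: [0.4773, -0.2182, 0.0854]
eef_rot: [-0.316, -3.115, -0.012]
force: [-1.0, 0.1, -0.1]
width: 0.051
```

```bash
python3 - <<'E'
from h import *; from rig import env
s,M=st(env)
E
```

```text
t 2.87 pos [ 0.4773 -0.2182  0.0854] psi 168.42 tilt 0.73 q [-3.090e+01  4.800e+00  9.030e+01  1.000e-01  8.560e+01 -1.093e+02] F [-1.04  0.12 -0.08] M [ 0.06  -0.111  0.04 ] w 0.051
```

arm_command --pt "0 0 0 0 255" --pt "0 0 0 0 255" --pt "0 0 0 0 255" --pt "0 0 0 0 255" --pt "0 0 0 0 255"

```text
time_s: 3.28
tool_pos: [0.4772, -0.2182, 0.0854]
eef_rot: [-0.316, -3.115, -0.012]
force: [0.0, 0.0, 0.8]
width: 0.0258
```

```bash
python3 - <<'E'
from h import *; from rig import env
s,M=st(env)
E
```

```text
t 3.28 pos [ 0.4772 -0.2182  0.0854] psi 168.42 tilt 0.73 q [-3.090e+01  4.800e+00  9.030e+01  1.000e-01  8.560e+01 -1.093e+02] F [0.03 0.01 0.84] M [ 0.024 -0.102  0.013] w 0.0258
```

arm_command --pt "0 0 0 0 92" --pt "0 0 0 0 92" --pt "0 0 0 0 92" --pt "0 0 0 0 92" --pt "0 0 0 0 92"

```text
time_s: 3.7
tool_pos: [0.4772, -0.2183, 0.0854]
eef_rot: [-0.316, -3.115, -0.012]
force: [-0.8, 0.8, 0.7]
width: 0.0562
```

arm_command --pt "0 0 0 1.4 92" --pt "0 0 0 2.8 92" --pt "0 0 0 4.2 92" --pt "0 0 0 5.6 92" --pt "0 0 0 7.0 92"

```text
time_s: 4.12
tool_pos: [0.4772, -0.2182, 0.0854]
eef_rot: [-1.246, -2.871, -0.006]
force: [-0.3, 0.1, -0.6]
width: 0.0599
```

arm_command --pt "0 0 0 1.4 92" --pt "0 0 0 2.8 92" --pt "0 0 0 4.2 92" --pt "0 0 0 5.6 92" --pt "0 0 0 7.0 92"

```text
time_s: 4.53
tool_pos: [0.4772, -0.2182, 0.0854]
eef_rot: [-2.058, -2.356, 0.0]
force: [0.1, -0.3, -0.1]
width: 0.0601
```

```bash
python3 - <<'E'
from h import *; from rig import env
s,M=st(env)
print(units(M,np.array([.4772,-.2182,.0854])-s["tool_pos"]))
E
```

```text
t 4.53 pos [ 0.4772 -0.2182  0.0854] psi 97.73 tilt 0.74 q [-30.9   4.8  90.3   0.1  85.6 -38.6] F [ 0.12 -0.32 -0.07] M [ 0.018  0.046 -0.036] w 0.0601
[ 0.    -0.001 -0.001]
```

arm_command --pt "0 0 0 1.4 92" --pt "0 0 0 2.8 92" --pt "0 0 0 3.86 92" --pt "0 0 0 3.86 92" --pt "0 0 0 3.86 255" --squeeze 30

```text
time_s: 4.95
tool_pos: [0.4772, -0.2182, 0.0854]
eef_rot: [-2.422, -1.981, 0.003]
force: [-0.4, -0.4, 0.2]
width: 0.0563
```

arm_command --pt "0 0 0 0 255" --pt "0 0 0 0 255" --pt "0 0 0 0 255" --pt "0 0 0 0 255" --pt "0 0 0 0 255"

```text
time_s: 5.37
tool_pos: [0.4772, -0.2182, 0.0854]
eef_rot: [-2.421, -1.982, 0.004]
force: [-1.0, -0.1, -0.2]
width: 0.0259
```

arm_command --pt "0 0 0 0 255" --pt "0 0 0 0 255" --pt "0 0 0 0 255"

```text
time_s: 5.62
tool_pos: [0.4772, -0.2182, 0.0854]
eef_rot: [-2.421, -1.982, 0.004]
force: [-0.9, -0.7, -0.4]
width: 0.0256
```

```bash
python3 - <<'E'
from h import *; from rig import env
s,M=st(env)
print(M.round(4))
E
```

```text
t 5.62 pos [ 0.4772 -0.2182  0.0854] psi 78.59 tilt 0.74 q [-30.9   4.8  90.3   0.1  85.7 -19.5] F [-0.91 -0.67 -0.4 ] M [ 0.046  0.018 -0.001] w 0.0256
[[ 0.1977  0.9802 -0.0098]
 [ 0.9802 -0.1977  0.0085]
 [ 0.0064 -0.0113 -0.9999]]
```

arm_command --pt "0 0 -0.4 0 255" --pt "0 0 -0.9 0 255" --pt "0 0 -1.4 0 255" --pt "0 0 -1.9 0 255" --pt "0 0 -2.1 0 255"

```text
time_s: 6.03
tool_pos: [0.4791, -0.2195, 0.1722]
eef_rot: [-2.424, -1.984, 0.001]
force: [0.7, -0.7, -1.4]
width: 0.0255
```

arm_command --pt "0 0 0 0 255" --pt "0 0 0 0 255" --pt "0 0 0 0 255"

```text
time_s: 6.28
tool_pos: [0.4785, -0.2192, 0.1708]
eef_rot: [-2.423, -1.983, 0.002]
force: [1.1, 0.4, -1.5]
width: 0.0255
```

```bash
python3 - <<'E'
from h import *; from rig import env
s,M=st(env)
c={n:env.read_camera(n) for n in ["wrist","side","scene"]}
pickle.dump(c,open("l.pkl","wb"))
im=[]
for n in c:
    p=proj(c[n],s["tool_pos"]+[0,0,-.05]);u,v=int(p[0]),int(p[1]);print(n,u,v)
    h=60 if n=="wrist" else 35
    im.append(cv2.resize(c[n]["frame"][max(0,v-h):v+h,u-h:u+h],(260,400 if 0 else 260),interpolation=cv2.INTER_NEAREST))
cv2.imwrite("pics/l.png",np.hstack(im))
E
```

```text
t 6.28 pos [ 0.4785 -0.2192  0.1708] psi 78.6 tilt 0.63 q [-30.9   2.7  82.7   0.1  95.2 -19.5] F [ 1.06  0.38 -1.46] M [-0.055  0.047 -0.039] w 0.0255
wrist 317 254
side 308 362
scene 204 198
```

View pics/l.png

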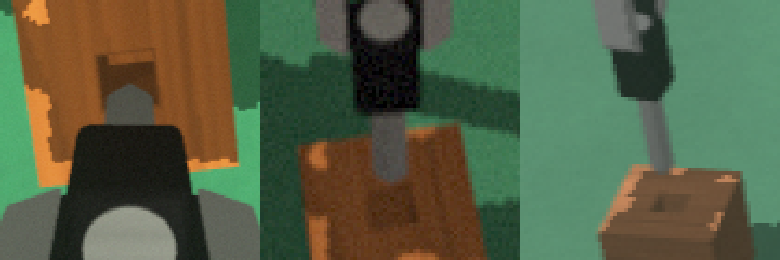

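```bash
python3 - <<'E'
from h import *
c=pickle.load(open("l.pkl","rb"))
w=cv2.resize(c["wrist"]["frame"][215:265,290:345],None,fx=9,fy=9,interpolation=cv2.INTER_NEAREST)
w=cv2.convertScaleAbs(w,alpha=1.6)
s=cv2.resize(c["side"]["frame"][350:384,295:322],None,fx=12,fy=12,interpolation=cv2.INTER_NEAREST)
s=cv2.convertScaleAbs(s,alpha=1.5)[:450,:300]
o=np.zeros((450,800,3),np.uint8);o[:,:495]=w[:450];o[:s.shape[0],495:495+s.shape[1]]=s;cv2.imwrite("pics/l2.png",o)
E
```

```text
(no output)
```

View pics/l2.png

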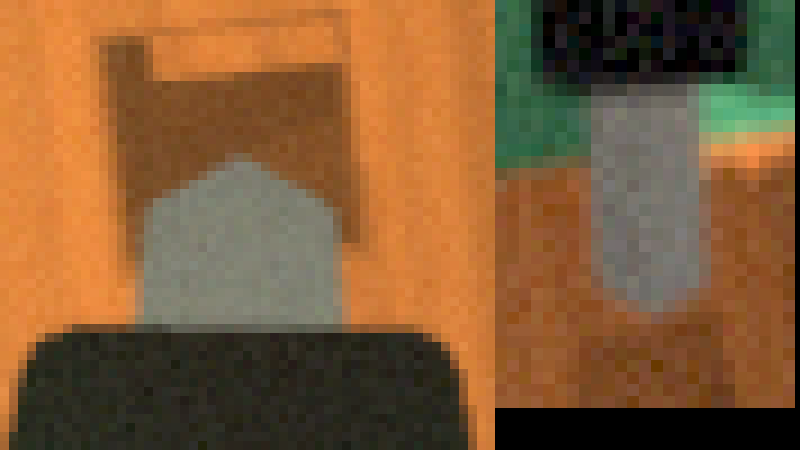

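Lifted cleanly. The wrist crop shows the shank's vertex pointing along tool x, so its flats are square to tool y. Next I move over to the clamp.

arm_command --pt "0.7 0 -0.1 0 255" --pt "1.5 -0.05 -0.1 0 255" --pt "2.3 -0.05 -0.1 0 255" --pt "3.1 -0.1 -0.1 0 255" --pt "3.9 -0.1 -0.1 0 255"

```text
time_s: 6.85
tool_pos: [0.5047, -0.064, 0.1746]
eef_rot: [-2.422, -1.981, 0.004]
force: [0.5, 1.1, -2.0]
width: 0.0258
```

arm_command --pt "0.8 0 0 0 255" --pt "1.6 0 0 0 255" --pt "2.4 -0.05 0 0 255" --pt "3.2 -0.05 0 0 255" --pt "4.0 -0.1 0 0 255"

```text
time_s: 7.27
tool_pos: [0.5322, 0.0952, 0.1746]
eef_rot: [-2.421, -1.98, 0.006]
force: [1.2, -0.2, -2.2]
width: 0.0254
```

arm_command --pt "0.2 0 0 0 255" --pt "0.2 0 0 0 255" --pt "0.2 0 0 0 255"

```text
time_s: 7.52
tool_pos: [0.5333, 0.1026, 0.1736]
eef_rot: [-2.42, -1.981, 0.01]
force: [0.7, -0.2, -2.1]
width: 0.0257
```

```bash
python3 - <<'E'
from h import *; from rig import env
s,M=st(env);print(M.round(4).tolist())
print(units(M,np.array([.537,.1088,.175])-s["tool_pos"]))
E
```

```text
t 7.52 pos [0.5333 0.1026 0.1736] psi 78.61 tilt 0.87 q [ 4.6  4.8 80.1  0.5 95.8 16. ] F [ 0.67 -0.22 -2.14] M [0.016 0.015 0.004] w 0.0257
[[0.1974, 0.9802, -0.0137], [0.9803, -0.1973, 0.0067], [0.0039, -0.0147, -0.9999]]
[ 0.169  0.059 -0.034]
```

arm_command --pt "0.17 0.06 -1.0 0 255" --pt "0.17 0.06 -2.0 0 255"

```text
time_s: 7.68
tool_pos: [0.5348, 0.1067, 0.248]
eef_rot: [-2.416, -1.974, 0.028]
force: [0.9, 0.0, -1.1]
width: 0.0259
```

arm_command --pt "0 0 -0.6 0 255" --pt "0 0 -0.6 0 255" --pt "0 0 -0.6 0 255"

```text
time_s: 7.93
tool_pos: [0.5361, 0.1049, 0.2729]
eef_rot: [-2.42, -1.973, 0.025]
force: [-0.1, -0.1, -3.1]
width: 0.0257
```

```bash
python3 - <<'E'
from h import *; from rig import env
s,M=st(env);print(M.round(4).tolist())
print(units(M,np.array([.537,.1088,.175])-s["tool_pos"]))
E
```

```text
t 7.93 pos [0.5361 0.1049 0.2729] psi 78.37 tilt 1.44 q [  4.9   5.6  68.1   0.4 107.7  16.6] F [-0.13 -0.08 -3.08] M [ 0.029  0.02  -0.021] w 0.0257
[[0.2015, 0.9792, -0.0247], [0.9795, -0.2015, 0.0048], [-0.0003, -0.0251, -0.9997]]
[0.1   0.063 2.446]
```

```bash
python3 - <<'E'
from h import *
for r in [(-2.32,-2.116,.001),(-1.559,-2.722,-.001),(-.654,-3.068,-.005),(-.317,-3.112,-.013),(-.315,-3.115,-.012),(-2.421,-1.982,.004),(-2.42,-1.981,.01),(-2.416,-1.974,.028),(-2.42,-1.973,.025)]:
    print(R_.from_rotvec(r).as_matrix()[:,2].round(4))
E
```

```text
[-1.5e-03  7.0e-04 -1.0e+00]
[-0.0038  0.0029 -1.    ]
[-0.0039  0.0041 -1.    ]
[-0.0125  0.0096 -0.9999]
[-0.0099  0.0087 -0.9999]
[-0.0101  0.0083 -0.9999]
[-0.0139  0.0069 -0.9999]
[-0.0275  0.0054 -0.9996]
[-0.0245  0.0047 -0.9997]
```

arm_command --pt "0 0 0.9 0 255"

```text
time_s: 8.02
tool_pos: [0.5384, 0.1042, 0.2424]
eef_rot: [-2.427, -1.975, 0.009]
force: [-0.2, -0.1, -0.9]
width: 0.0256
```

arm_command --pt "0 0 0.1 0 255" --pt "0 0 0.1 0 255" --pt "0 0 0.1 0 255"

```text
time_s: 8.27
tool_pos: [0.5382, 0.1037, 0.2379]
eef_rot: [-2.428, -1.974, 0.011]
force: [0.4, 0.0, -1.5]
width: 0.0256
```

```bash
python3 - <<'E'
from h import *; from rig import env
s,M=st(env);print(M.round(4).tolist())
print(units(M,np.array([.537,.1088,.175])-s["tool_pos"]))
E
```

```text
t 8.27 pos [0.5382 0.1037 0.2379] psi 78.23 tilt 0.82 q [  4.7   5.1  72.6   0.4 103.   16.6] F [ 0.37  0.01 -1.48] M [-0.016  0.024 -0.024] w 0.0256
[[0.204, 0.9789, -0.0132], [0.979, -0.2039, 0.0055], [0.0027, -0.0141, -0.9999]]
[ 0.115 -0.034  1.573]
```

Works as predicted: one more downward burst.

arm_command --pt "0 0 0.9 0 255"

```text
time_s: 8.35
tool_pos: [0.5432, 0.1041, 0.2118]
eef_rot: [-2.436, -1.981, -0.015]
force: [1.2, 0.6, 0.8]
width: 0.0253
```

arm_command --pt "0.1 -0.03 0.1 0 255" --pt "0.1 -0.03 0.1 0 255" --pt "0.1 -0.03 0.1 0 255"

```text
time_s: 8.6
tool_pos: [0.5448, 0.1088, 0.2115]
eef_rot: [2.436, 1.981, 0.023]
force: [0.5, -0.3, -0.8]
width: 0.0258
```

```bash
python3 - <<'E'
from h import *; from rig import env
s,M=st(env);print(M.round(4).tolist())
print(units(M,np.array([.537,.1088,.175])-s["tool_pos"]))
E
```

```text
t 8.6 pos [0.5448 0.1088 0.2115] psi 78.25 tilt 0.83 q [ 5.2  4.9 75.8  0.4 98.6 17. ] F [ 0.51 -0.31 -0.78] M [-0.006  0.006  0.001] w 0.0258
[[0.2037, 0.979, 0.0121], [0.979, -0.2038, 0.0079], [0.0102, 0.0102, -0.9999]]
[-0.049 -0.201  0.91 ]
```

arm_command --pt "-0.05 -0.2 -0.45 0 255"

```text
time_s: 8.68
tool_pos: [0.5371, 0.1084, 0.2288]
eef_rot: [2.437, 1.982, 0.02]
force: [-0.5, -0.5, -2.9]
width: 0.0259
```

arm_command --pt "0 0 0 0 255" --pt "0 0 0 0 255" --pt "0 0 0 0 255"

```text
time_s: 8.93
tool_pos: [0.5385, 0.1085, 0.2309]
eef_rot: [2.435, 1.98, 0.026]
force: [0.0, 0.4, -1.5]
width: 0.0254
```

```bash
python3 - <<'E'
from h import *; from rig import env
s,M=st(env);print(M.round(4).tolist())
print(units(M,np.array([.537,.1088,.175])-s["tool_pos"]))
E
```

```text
t 8.93 pos [0.5385 0.1085 0.2309] psi 78.25 tilt 0.95 q [  5.2   3.9  74.6   0.4 100.6  17. ] F [ 0.05  0.37 -1.52] M [ 0.016  0.067 -0.027] w 0.0254
[[0.2036, 0.979, 0.0146], [0.979, -0.2037, 0.0079], [0.0107, 0.0127, -0.9999]]
[-0.016 -0.056  1.397]
```

arm_command --pt "0 0 -0.6 0 255"

```text
time_s: 9.02
tool_pos: [0.5359, 0.1081, 0.249]
eef_rot: [-2.435, -1.98, -0.01]
force: [-0.9, -0.5, -3.1]
width: 0.0253
```

arm_command --pt "0 0 0 0 255" --pt "0 0 0 0 255" --pt "0 0 0 0 255"

```text
time_s: 9.27
tool_pos: [0.5357, 0.108, 0.2474]
eef_rot: [-2.434, -1.98, -0.008]
force: [0.0, 0.8, -1.8]
width: 0.0256
```

```bash
python3 - <<'E'
from h import *; from rig import env
s,M=st(env);print(M.round(4).tolist())
print(units(M,np.array([.537,.1088,.175])-s["tool_pos"]))
E
```

```text
t 9.27 pos [0.5357 0.108  0.2474] psi 78.25 tilt 0.38 q [  5.2   4.2  72.4   0.4 103.2  17. ] F [ 0.02  0.83 -1.83] M [-0.042 -0.003 -0.04 ] w 0.0256
[[0.2037, 0.979, 0.001], [0.979, -0.2037, 0.0065], [0.0066, -0.0003, -1.0]]
[0.013 0.027 1.811]
```

arm_command --pt "0 0 0 -1.4 255" --pt "0 0 0 -2.8 255" --pt "0 0 0 -4.2 255" --pt "0 0 0 -5.6 255" --pt "0 0 0 -7.0 255"

```text
time_s: 9.68
tool_pos: [0.5352, 0.108, 0.2456]
eef_rot: [-1.718, -2.625, -0.007]
force: [0.2, -0.7, -0.2]
width: 0.0255
```

arm_command --pt "0 0 0 -1.4 255" --pt "0 0 0 -2.8 255" --pt "0 0 0 -4.2 255" --pt "0 0 0 -5.6 255" --pt "0 0 0 -7.0 255"

```text
time_s: 10.1
tool_pos: [0.5347, 0.1079, 0.2437]
eef_rot: [-0.84, -3.021, -0.007]
force: [-1.3, -0.4, -1.9]
width: 0.0255
```

arm_command --pt "0 0 0 -1.4 255" --pt "0 0 0 -2.8 255" --pt "0 0 0 -4.2 255" --pt "0 0 0 -5.6 255" --pt "0 0 0 -7.0 255"

```text
time_s: 10.52
tool_pos: [0.5342, 0.1078, 0.2419]
eef_rot: [0.117, -3.132, -0.009]
force: [-0.0, 0.0, -1.5]
width: 0.0259
```

arm_command --pt "0 0 0 -1.4 255" --pt "0 0 0 -2.8 255" --pt "0 0 0 -4.2 255" --pt "0 0 0 -5.6 255" --pt "0 0 0 -5.6 255"

```text
time_s: 10.93
tool_pos: [0.5338, 0.1077, 0.2401]
eef_rot: [0.874, -3.009, -0.012]
force: [-0.1, -0.3, -1.7]
width: 0.0257
```

```bash
python3 - <<'E'
from h import *; from rig import env
s,M=st(env);print(M.round(4).tolist())
print(units(M,np.array([.537,.1088,.175])-s["tool_pos"]))
c={n:env.read_camera(n) for n in ["wrist","side","scene"]}
pickle.dump(c,open("m.pkl","wb"))
cv2.imwrite("pics/m.png",c["wrist"]["frame"])
E
```

```text
t 10.93 pos [0.5338 0.1077 0.2401] psi -147.61 tilt 0.64 q [   5.2    4.5   73.     0.4  103.  -117.1] F [-0.1  -0.3  -1.72] M [ 0.106 -0.008 -0.008] w 0.0257
[[-0.8444, -0.5356, -0.0098], [-0.5356, 0.8444, 0.0054], [0.0054, 0.0099, -0.9999]]
[-0.091 -0.037  1.627]
```

View pics/m.png

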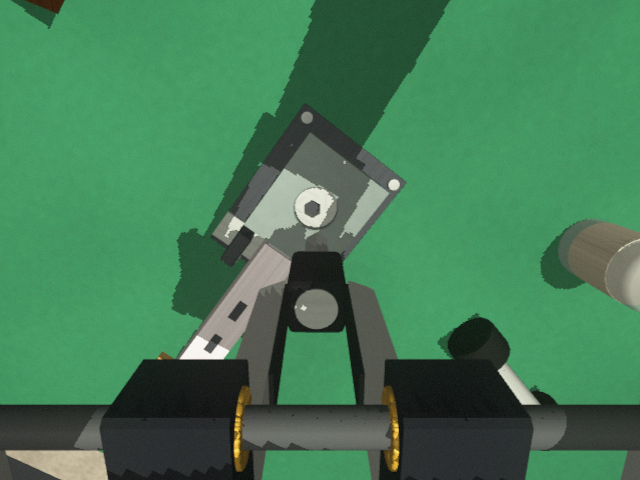

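```bash
python3 - <<'E'
from h import *
c=pickle.load(open("m.pkl","rb"))["wrist"]
cv2.imwrite("pics/m2.png",cv2.resize(c["frame"][180:235,280:345],(780,660),interpolation=cv2.INTER_CUBIC)[:600])
E
```

```text
(no output)
```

View pics/m2.png

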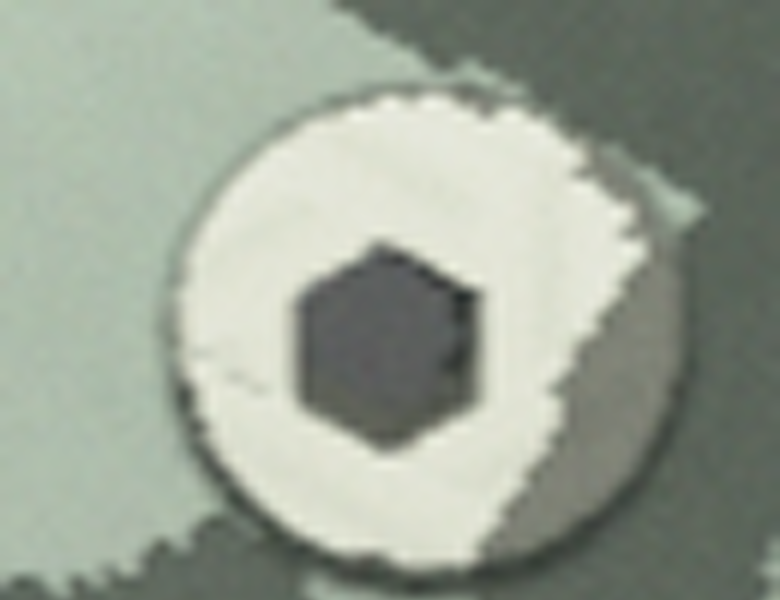

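```bash
python3 - <<'E'
from h import *
c=pickle.load(open("m.pkl","rb"))["wrist"]
p=lambda x,y:(280+x/12-.5,180+y/12-.5)
X=np.array([plane(c,*p(*q),.044)[:2] for q in [(383,243),(478,290),(479,400),(390,452),(300,405),(299,297)]])
print(X.mean(0))
for i in range(6):
    e=X[(i+1)%6]-X[i];print(np.linalg.norm(e).round(4),(np.degrees(np.arctan2(e[1],e[0]))%60).round(1))
print("win",plane(c,*p(428,331),.056))
d=pickle.load(open("m.pkl","rb"))
cv2.imwrite("pics/m3.png",np.hstack([cv2.resize(d[n]["frame"][y:y+150,x:x+100],(400,600),interpolation=cv2.INTER_CUBIC) for n,x,y in (("side",250,140),("scene",300,130))]))
E
```

```text
[0.53686554 0.10899562]
0.0084 35.6
0.0089 33.1
0.0082 33.2
0.0081 34.1
0.0087 32.5
0.0079 35.4
win [0.53197118 0.10949034 0.056     ]
```

View pics/m3.png

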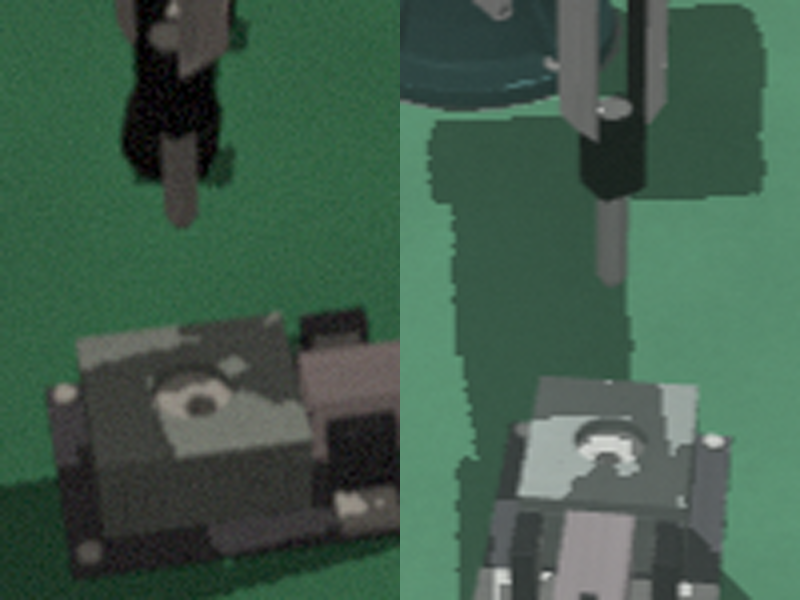

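```bash
python3 - <<'E'
from h import *
d=pickle.load(open("m.pkl","rb"));S,D=d["scene"],d["side"]
print("tip",tri([(S,300+211/4-.5,130+281/4-.5),(D,250+180/4-.5,140+221/4-.5)]))
# socket in both for bias check
print("socket", [plane(S,300+(609-400)/4-.5,130+462/4-.5,.044),plane(D,250+203/4-.5,140+404/4-.5,.044)])
for n,c in d.items(): print(n,proj(c,[.537,.109,.044]))
E
```

```text
tip (array([0.53115193, 0.10831038, 0.16324448]), [np.float64(0.00011719473652487405), np.float64(0.00011719473652475034)])
socket [array([0.53702309, 0.10842108, 0.044     ]), array([0.53675996, 0.1074032 , 0.044     ])]
wrist [311.77636788 208.63172425]
side [300.19062244 239.92149064]
scene [352.01238713 244.99796412]
```

arm_command --pt "-0.02 -0.02 0.4 0 255" --pt "-0.05 -0.04 0.9 0 255" --pt "-0.08 -0.06 1.4 0 255" --pt "-0.1 -0.08 1.7 0 255" --pt "-0.115 -0.09 1.9 0 255"

```text
time_s: 11.5
tool_pos: [0.5381, 0.1075, 0.1625]
eef_rot: [0.864, -3.01, -0.013]
force: [-0.5, -0.7, -1.7]
width: 0.0252
```

arm_command --pt "0 0 0.2 0 255" --pt "0 0 0.35 0 255" --pt "0 0 0.4 0 255" --pt "0 0 0.4 0 255" --pt "0 0 0.4 0 255"

```text
time_s: 11.92
tool_pos: [0.5384, 0.1076, 0.1473]
eef_rot: [0.864, -3.011, -0.013]
force: [0.3, -1.0, -0.4]
width: 0.0249
```

```bash
python3 - <<'E'
from h import *; from rig import env
s,M=st(env);print(M.round(4).tolist())
c={n:env.read_camera(n) for n in ["wrist","side","scene"]}
pickle.dump(c,open("n.pkl","wb"))
cv2.imwrite("pics/n3.png",np.hstack([cv2.resize(c[n]["frame"][y:y+75,x:x+50],(400,600),interpolation=cv2.INTER_CUBIC) for n,x,y in (("side",275,190),("scene",325,190))]))
cv2.imwrite("pics/n2.png",c["wrist"]["frame"])
E
```

```text
t 11.92 pos [0.5384 0.1076 0.1473] psi -147.96 tilt 0.69 q [   5.1    5.9   81.9    0.4   92.7 -116.9] F [ 0.32 -0.95 -0.36] M [ 0.121 -0.047 -0.016] w 0.0249
[[-0.8477, -0.5304, -0.0108], [-0.5304, 0.8477, 0.0054], [0.0063, 0.0103, -0.9999]]
```

View pics/n3.png

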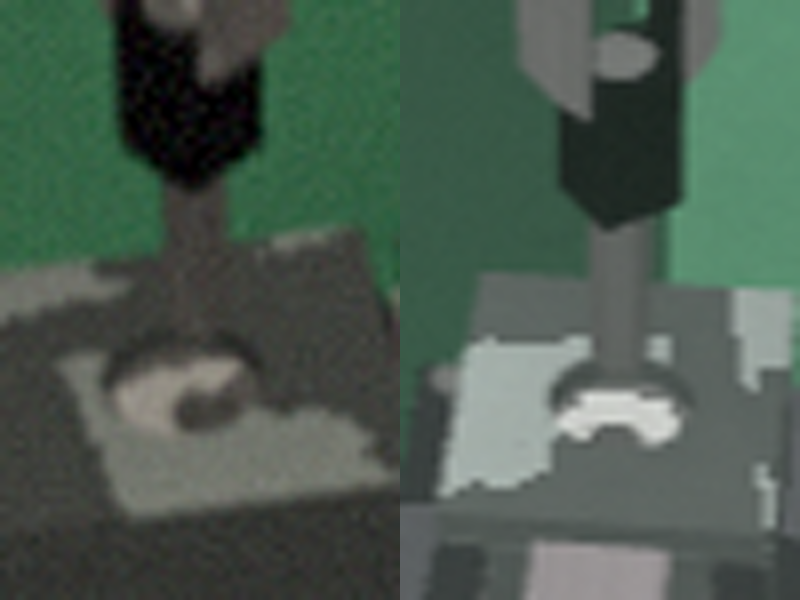

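View pics/n2.png

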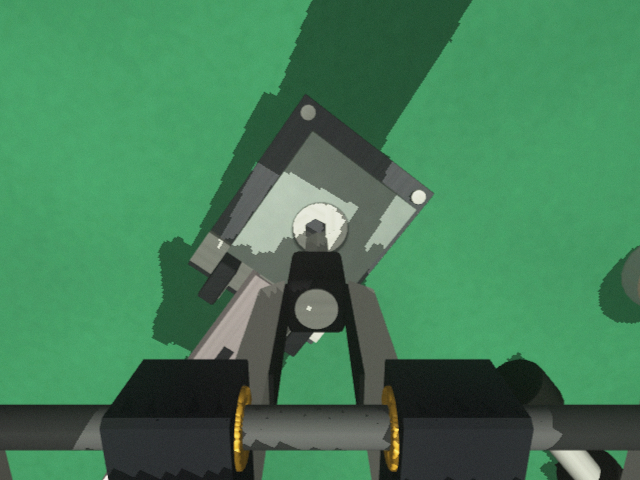

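```bash
python3 - <<'E'
from h import *
d=pickle.load(open("n.pkl","rb"))
for n,c in d.items():
    for z in (.088,.07,.044): print(n,z,proj(c,[.537,.109,z]).round(2), "crop8", ((proj(c,[.537,.109,z])+.5-{"side":(275,190),"scene":(325,190),"wrist":(290,205)}[n])*(8 if n!="wrist" else 13)).round(0))
c=d["wrist"]
cv2.imwrite("pics/n4.png",cv2.convertScaleAbs(cv2.resize(c["frame"][205:250,290:345],None,fx=13,fy=13,interpolation=cv2.INTER_CUBIC),alpha=1.5))
E
```

```text
wrist 0.088 [316.14 247.32] crop8 [346. 557.]
wrist 0.07 [315.83 239.52] crop8 [342. 455.]
wrist 0.044 [315.43 229.76] crop8 [337. 328.]
side 0.088 [299.27 223.77] crop8 [198. 274.]
side 0.07 [299.65 230.48] crop8 [201. 328.]
side 0.044 [300.19 239.92] crop8 [206. 403.]
scene 0.088 [352.21 229.53] crop8 [222. 320.]
scene 0.07 [352.13 235.94] crop8 [221. 372.]
scene 0.044 [352.01 245.  ] crop8 [220. 444.]
```

View pics/n4.png

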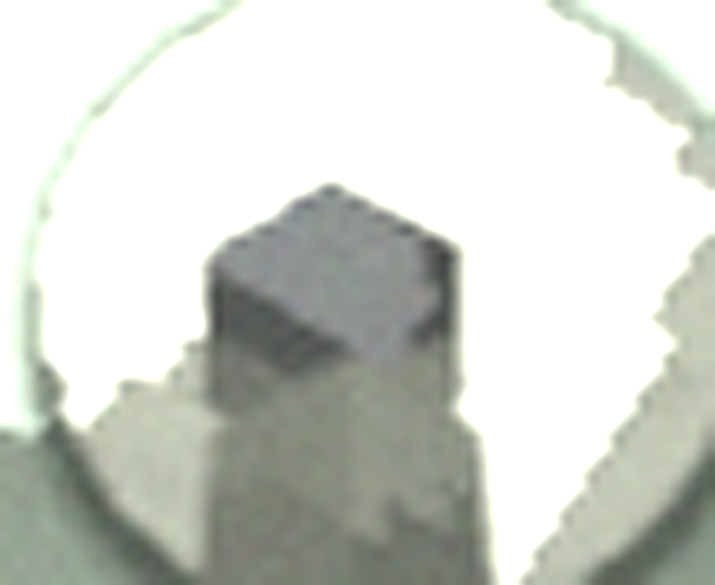

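arm_command --pt "-0.01 -0.01 0.15 0 255" --pt "-0.02 -0.01 0.3 0 255" --pt "-0.025 -0.01 0.45 0 255" --pt "-0.025 -0.01 0.58 0 255" --pt "-0.025 -0.01 0.64 0 255"

```text
time_s: 12.48
tool_pos: [0.5384, 0.1079, 0.1202]
eef_rot: [0.864, -3.009, -0.013]
force: [-0.6, -0.2, -1.8]
width: 0.0254
```

arm_command --pt "0 0 0.03 0 255" --pt "0 0 0.06 0 255" --pt "0 0 0.09 0 255"

```text
time_s: 12.73
tool_pos: [0.5383, 0.1078, 0.1164]
eef_rot: [0.864, -3.009, -0.013]
force: [-0.3, -0.3, -1.5]
width: 0.0257
```

```bash
python3 - <<'E'
from h import *; from rig import env
s,M=st(env);print(M.round(4).tolist())
E
```

```text
t 12.73 pos [0.5383 0.1078 0.1164] psi -147.96 tilt 0.8 q [   5.2    6.8   84.5    0.4   89.4 -116.9] F [-0.33 -0.33 -1.53] M [0.003 0.014 0.036] w 0.0257
[[-0.8476, -0.5304, -0.0131], [-0.5305, 0.8476, 0.005], [0.0085, 0.0112, -0.9999]]
```

arm_command --pt "0 0 0.05 0 255" --pt "0 0 0.1 0 255" --pt "0 0 0.13 0 255"

```text
time_s: 12.98
tool_pos: [0.5382, 0.1075, 0.1111]
eef_rot: [0.864, -3.009, -0.012]
force: [0.3, -1.5, -0.8]
width: 0.0257
```

arm_command --pt "0 0 0.04 0 255" --pt "0 0 0.08 0 255" --pt "0 0 0.11 0 255"

```text
time_s: 13.23
tool_pos: [0.5381, 0.1075, 0.1064]
eef_rot: [0.864, -3.008, -0.012]
force: [-1.3, -0.7, -1.8]
width: 0.0255
```

arm_command --pt "0 0 0.03 0 255" --pt "0 0 0.06 0 255" --pt "0 0 0.06 0 255"

```text
time_s: 13.48
tool_pos: [0.5385, 0.1077, 0.1052]
eef_rot: [0.864, -3.01, -0.012]
force: [-2.1, -0.2, 3.2]
width: 0.0257
```

```bash
python3 - <<'E'
from h import *; from rig import env
s,M=st(env);print(M.round(4).tolist())
E
```

```text
t 13.48 pos [0.5385 0.1077 0.1052] psi -147.97 tilt 0.73 q [   5.2    7.1   85.5    0.3   88.1 -116.9] F [-2.07 -0.25  3.25] M [-0.073  0.238  0.038] w 0.0257
[[-0.8477, -0.5303, -0.0118], [-0.5304, 0.8477, 0.0046], [0.0076, 0.0102, -0.9999]]
```

Seated: the TCP stopped at z = 0.1052 against an expected 0.105, with about 5 N of floor contact. Now turning.

arm_command --pt "0 0 0 1 255" --pt "0 0 0 2 255" --pt "0 0 0 3 255" --pt "0 0 0 4 255" --pt "0 0 0 5 255" --squeeze 40

```text
time_s: 13.9
tool_pos: [0.5383, 0.1073, 0.1053]
eef_rot: [0.186, -3.124, -0.007]
force: [-1.3, -1.4, 0.4]
width: 0.0254
```

```bash
python3 - <<'E'
from h import *; from rig import env
s,M=st(env);print(M.round(4).tolist())
E
```

```text
t 13.9 pos [0.5383 0.1073 0.1053] psi -173.18 tilt 0.73 q [  5.2   7.1  85.5   0.3  88.1 -91.7] F [-1.26 -1.38  0.43] M [-0.322  0.162  0.16 ] w 0.0254
[[-0.9929, -0.1186, -0.0122], [-0.1187, 0.9929, 0.0038], [0.0116, 0.0052, -0.9999]]
```

arm_command --pt "0 0 0 1.2 255" --pt "0 0 0 2.4 255" --pt "0 0 0 3.6 255" --pt "0 0 0 4.8 255" --pt "0 0 0 6 255"

```text
time_s: 14.32
tool_pos: [0.5381, 0.1073, 0.1053]
eef_rot: [-0.636, -3.063, -0.001]
force: [-0.8, -0.1, 0.9]
width: 0.0253
```

```bash
python3 - <<'E'
from h import *; from rig import env
s,M=st(env);print(M[:,2].round(4).tolist())
E
```

```text
t 14.32 pos [0.5381 0.1073 0.1053] psi 156.55 tilt 0.76 q [  5.2   7.1  85.5   0.3  88.2 -61.4] F [-0.77 -0.13  0.93] M [-0.157  0.207  0.219] w 0.0253
[-0.0127, 0.0036, -0.9999]
```

Torque is 0.22 N m with low side forces. Continuing.

arm_command --pt "0 0 0 1.2 255" --pt "0 0 0 2.4 255" --pt "0 0 0 3.6 255" --pt "0 0 0 4.8 255" --pt "0 0 0 6 255"

```text
time_s: 14.73
tool_pos: [0.5379, 0.1075, 0.1053]
eef_rot: [-1.413, -2.791, 0.004]
force: [-0.9, -0.4, 1.1]
width: 0.0253
```

```bash
python3 - <<'E'
from h import *; from rig import env
s,M=st(env);print(M[:,2].round(4).tolist())
c=env.read_camera("wrist");cv2.imwrite("pics/r1.png",c["frame"])
E
```

```text
t 14.73 pos [0.5379 0.1075 0.1053] psi 126.3 tilt 0.77 q [  5.2   7.1  85.5   0.3  88.2 -31.1] F [-0.86 -0.41  1.12] M [-0.12   0.157  0.216] w 0.0253
[-0.0129, 0.0038, -0.9999]
```

View pics/r1.png

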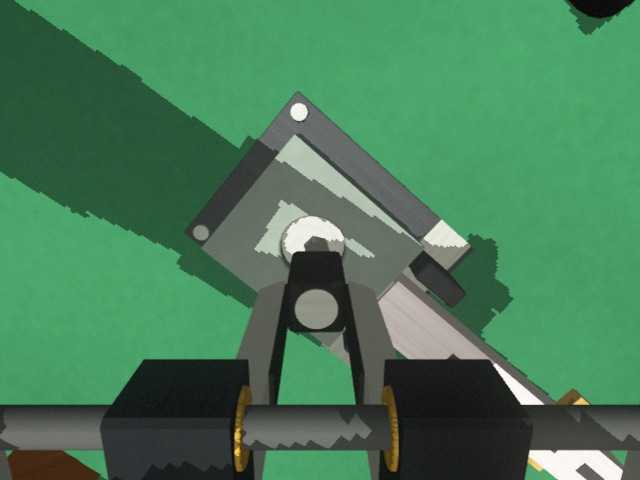

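arm_command --pt "0 0 0 1.2 255" --pt "0 0 0 2.4 255" --pt "0 0 0 3.6 255" --pt "0 0 0 4.8 255" --pt "0 0 0 6 255"

```text
time_s: 15.2
tool_pos: [0.538, 0.1076, 0.1053]
eef_rot: [-2.094, -2.325, 0.009]
force: [0.1, -0.6, 0.1]
width: 0.0255
```

arm_command --pt "0 0 0 1.2 255" --pt "0 0 0 2.4 255" --pt "0 0 0 3.6 255" --pt "0 0 0 4.8 255" --pt "0 0 0 6 255"

```text
time_s: 15.62
tool_pos: [0.5382, 0.1077, 0.1053]
eef_rot: [-2.629, -1.702, 0.012]
force: [-1.0, -1.8, 0.6]
width: 0.0253
```

```bash
python3 - <<'E'
from h import *; from rig import env
s,M=st(env);print(M[:,2].round(4).tolist())
E
```

```text
t 15.62 pos [0.5382 0.1077 0.1053] psi 65.85 tilt 0.74 q [ 5.2  7.1 85.5  0.3 88.1 29.3] F [-1.04 -1.75  0.6 ] M [-0.169  0.044  0.17 ] w 0.0253
[-0.0122, 0.0041, -0.9999]
```

arm_command --pt "0 0 0 1.2 255" --pt "0 0 0 2.4 255" --pt "0 0 0 3.6 255" --pt "0 0 0 4.8 255" --pt "0 0 0 6 255"

```text
time_s: 16.03
tool_pos: [0.5383, 0.1077, 0.1053]
eef_rot: [-2.983, -0.961, 0.016]
force: [0.3, -0.3, 1.0]
width: 0.0252
```

arm_command --pt "0 0 0 1 255" --pt "0 0 0 2 255" --pt "0 0 0 3 255"

```text
time_s: 16.28
tool_pos: [0.5384, 0.1075, 0.1053]
eef_rot: [-3.085, -0.561, 0.017]
force: [-1.2, -1.1, 0.6]
width: 0.0252
```

```bash
python3 - <<'E'
from h import *; from rig import env
s,M=st(env);print(M[:,2].round(4).tolist())
c={n:env.read_camera(n) for n in ["wrist","side"]}
cv2.imwrite("pics/r2.png",c["wrist"]["frame"])
crop(c["side"],250,180,110,110,5,"pics/r3.png")
E
```

```text
t 16.28 pos [0.5384 0.1075 0.1053] psi 20.62 tilt 0.69 q [ 5.2  7.1 85.5  0.3 88.1 74.6] F [-1.17 -1.12  0.62] M [-0.217  0.176  0.183] w 0.0252
[-0.0115, 0.0036, -0.9999]
```

View pics/r2.png

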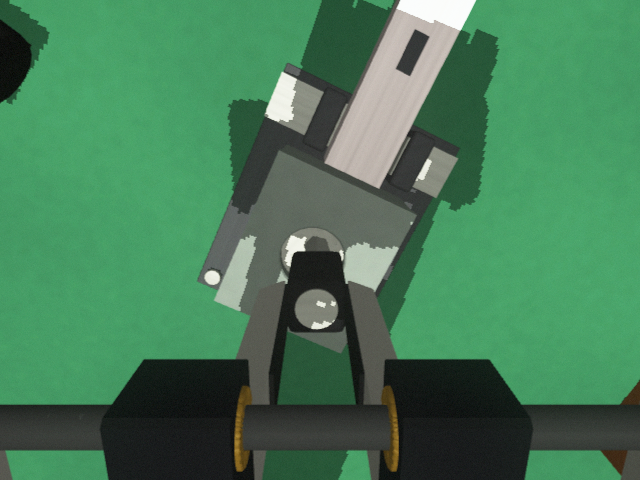

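View pics/r3.png

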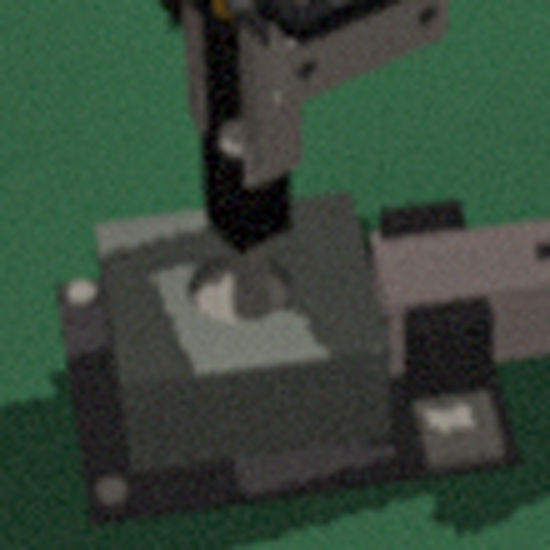

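arm_command --pt "0 0 0 0.7 255" --pt "0 0 0 1.4 255" --pt "0 0 0 2 255"

```text
time_s: 16.63
tool_pos: [0.5384, 0.1075, 0.1053]
eef_rot: [-3.123, -0.298, 0.017]
force: [-0.1, -0.1, -0.0]
width: 0.0252
```

```bash
python3 - <<'E'
from h import *; from rig import env
s,M=st(env)
E
```

```text
t 16.63 pos [0.5384 0.1075 0.1053] psi 10.92 tilt 0.69 q [ 5.2  7.1 85.5  0.3 88.1 84.3] F [-0.1  -0.1  -0.04] M [-0.202  0.187  0.181] w 0.0252
```

arm_command --pt "0 0 0 0.7 255" --pt "0 0 0 1.4 255" --pt "0 0 0 2 255"

```text
time_s: 16.88
tool_pos: [0.5384, 0.1074, 0.1053]
eef_rot: [-3.138, -0.027, 0.018]
force: [-0.7, -1.3, 0.1]
width: 0.0254
```

```bash
python3 - <<'E'
from h import *; from rig import env
s,M=st(env)
E
```

```text
t 16.88 pos [0.5384 0.1074 0.1053] psi 1.0 tilt 0.68 q [ 5.2  7.1 85.5  0.2 88.1 94.2] F [-0.69 -1.3   0.13] M [-0.213  0.236  0.193] w 0.0254
```

arm_command --pt "0 0 0 0.7 255" --pt "0 0 0 1.4 255" --pt "0 0 0 1.4 255"

```text
time_s: 17.13
tool_pos: [0.5383, 0.1074, 0.1053]
eef_rot: [-3.135, 0.16, 0.018]
force: [0.1, -0.9, -0.5]
width: 0.0255
```

```bash
python3 - <<'E'
from h import *; from rig import env
s,M=st(env)
E
```

```text
t 17.13 pos [0.5383 0.1074 0.1053] psi -5.86 tilt 0.68 q [  5.2   7.1  85.5   0.2  88.1 101.1] F [ 0.1  -0.93 -0.54] M [-0.137  0.158  0.127] w 0.0255
```

arm_command --pt "0 0 0 0.7 255" --pt "0 0 0 1.4 255" --pt "0 0 0 1.4 255"

```text
time_s: 17.38
tool_pos: [0.5383, 0.1074, 0.1053]
eef_rot: [-3.12, 0.347, 0.018]
force: [-0.9, -1.6, -0.3]
width: 0.0253
```

```bash
python3 - <<'E'
from h import *; from rig import env
s,M=st(env)
c={n:env.read_camera(n) for n in ["wrist","side"]}
cv2.imwrite("pics/r4.png",c["wrist"]["frame"])
E
```

```text
t 17.38 pos [0.5383 0.1074 0.1053] psi -12.7 tilt 0.68 q [  5.2   7.1  85.5   0.2  88.1 107.9] F [-0.85 -1.58 -0.25] M [-0.105  0.174  0.127] w 0.0253
```

View pics/r4.png

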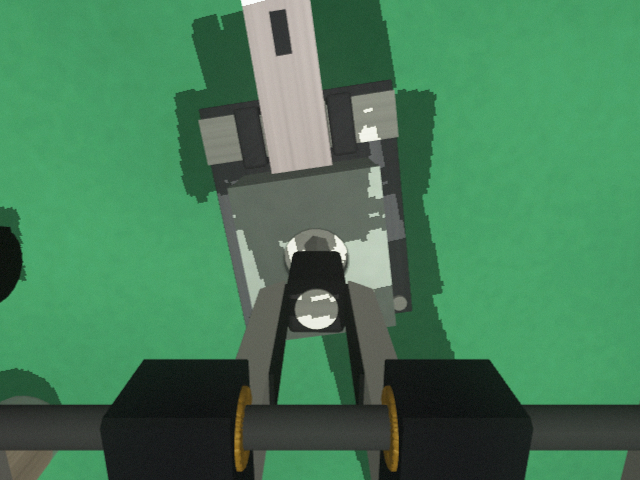

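arm_command --pt "0 0 0 0.7 255" --pt "0 0 0 1.4 255" --pt "0 0 0 1.4 255"

```text
time_s: 17.73
tool_pos: [0.5383, 0.1074, 0.1052]
eef_rot: [-3.095, 0.533, 0.019]
force: [-0.9, 0.0, 0.5]
width: 0.0256
```

```bash
python3 - <<'E'
from h import *; from rig import env
s,M=st(env)
E
```

```text
t 17.73 pos [0.5383 0.1074 0.1052] psi -19.54 tilt 0.69 q [  5.2   7.1  85.5   0.2  88.1 114.7] F [-0.88  0.02  0.48] M [-0.146  0.227  0.128] w 0.0256
```

arm_command --pt "0 0 0 0.7 255" --pt "0 0 0 1.4 255" --pt "0 0 0 1.4 255"

```text
time_s: 17.98
tool_pos: [0.5383, 0.1074, 0.1053]
eef_rot: [-3.058, 0.717, 0.019]
force: [-1.1, -0.7, 0.2]
width: 0.0253
```

```bash
python3 - <<'E'
from h import *; from rig import env
s,M=st(env)
c={n:env.read_camera(n) for n in ["wrist"]}
pickle.dump(c,open("r5.pkl","wb"))
crop(c["wrist"],190,60,220,130,3.6,"pics/r5.png")
E
```

```text
t 17.98 pos [0.5383 0.1074 0.1053] psi -26.4 tilt 0.69 q [  5.2   7.1  85.5   0.2  88.1 121.6] F [-1.13 -0.69  0.22] M [-0.147  0.201  0.111] w 0.0253
```

View pics/r5.png

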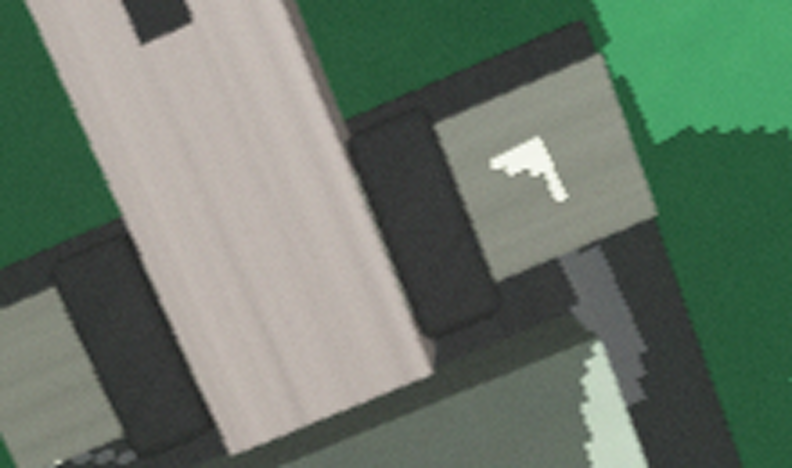

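arm_command --pt "0 0 0 0.7 255" --pt "0 0 0 1.4 255"

```text
time_s: 18.2
tool_pos: [0.5384, 0.1073, 0.1053]
eef_rot: [3.01, -0.898, -0.018]
force: [-0.3, -0.6, -0.1]
width: 0.0258
```

```bash
python3 - <<'E'
from h import *; from rig import env
s,M=st(env)
E
```

```text
t 18.2 pos [0.5384 0.1073 0.1053] psi -33.23 tilt 0.67 q [  5.2   7.1  85.5   0.2  88.1 128.4] F [-0.27 -0.64 -0.1 ] M [-0.18   0.211  0.319] w 0.0258
```

arm_command --pt "0 0 0 0.4 255" --pt "0 0 0 0.8 255"

```text
time_s: 18.37
tool_pos: [0.5384, 0.1073, 0.1052]
eef_rot: [2.978, -0.999, -0.018]
force: [-0.9, -1.8, 0.6]
width: 0.0257
```

```bash
python3 - <<'E'
from h import *; from rig import env
s,M=st(env)
c={n:env.read_camera(n) for n in ["wrist"]}
pickle.dump(c,open("r6.pkl","wb"))
crop(c["wrist"],180,60,220,240,2.5,"pics/r6.png")
E
```

```text
t 18.37 pos [0.5384 0.1073 0.1052] psi -37.08 tilt 0.66 q [  5.2   7.1  85.5   0.2  88.1 132.3] F [-0.9  -1.77  0.59] M [-0.202  0.166  0.304] w 0.0257
```

View pics/r6.png

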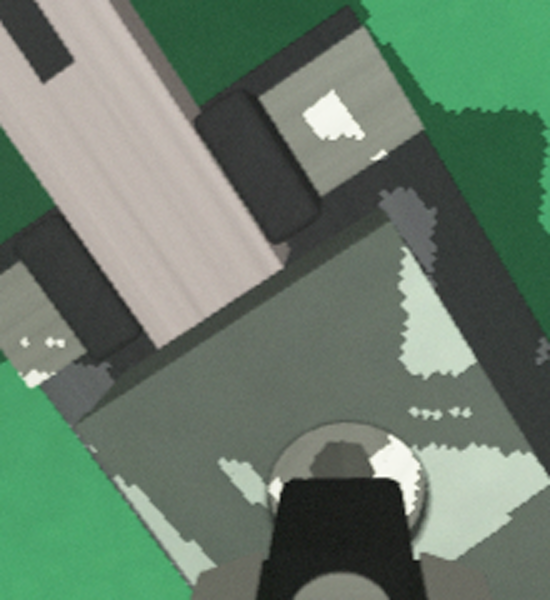

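arm_command --pt "0 0 0 0 255" --pt "0 0 0 0.4 255" --pt "0 0 0 0.8 255" --squeeze 60

```text
time_s: 18.67
tool_pos: [0.5384, 0.1073, 0.1053]
eef_rot: [2.941, -1.101, -0.018]
force: [-1.1, 0.0, -0.1]
width: 0.0254
```

```bash
python3 - <<'E'
from h import *; from rig import env
s,M=st(env)
c={n:env.read_camera(n) for n in ["wrist"]}
pickle.dump(c,open("r7.pkl","wb"))
a=pickle.load(open("l.pkl","rb"))["wrist"]["frame"]; r5=pickle.load(open("r5.pkl","rb"))["wrist"]["frame"]
cv2.imwrite("pics/r7.png",np.hstack([cv2.resize(cv2.convertScaleAbs(f[225:345,270:365],alpha=2),(263,332)) for f in (a,r5,c["wrist"]["frame"])]))
E
```

```text
t 18.67 pos [0.5384 0.1073 0.1053] psi -41.07 tilt 0.66 q [  5.2   7.1  85.5   0.2  88.1 136.3] F [-1.09  0.04 -0.1 ] M [-0.108  0.234  0.327] w 0.0254
```

View pics/r7.png

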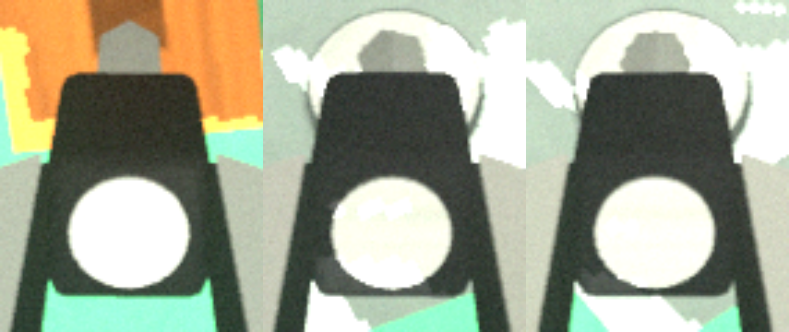

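```bash
python3 - <<'E'
from h import *
o=[]
for f in ("r5","r6","r7"):
    a=pickle.load(open(f+".pkl","rb"))["wrist"]["frame"]
    o.append(cv2.resize(cv2.convertScaleAbs(a[222:262,288:346],alpha=1.6),(580,400),interpolation=cv2.INTER_CUBIC)[:300,90:490][:, :][:, :266*2] )
cv2.imwrite("pics/r8.png",np.vstack([np.hstack(o[:2]),np.hstack([o[2],np.zeros_like(o[2])])]))
E
```

```text
(no output)
```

View pics/r8.png

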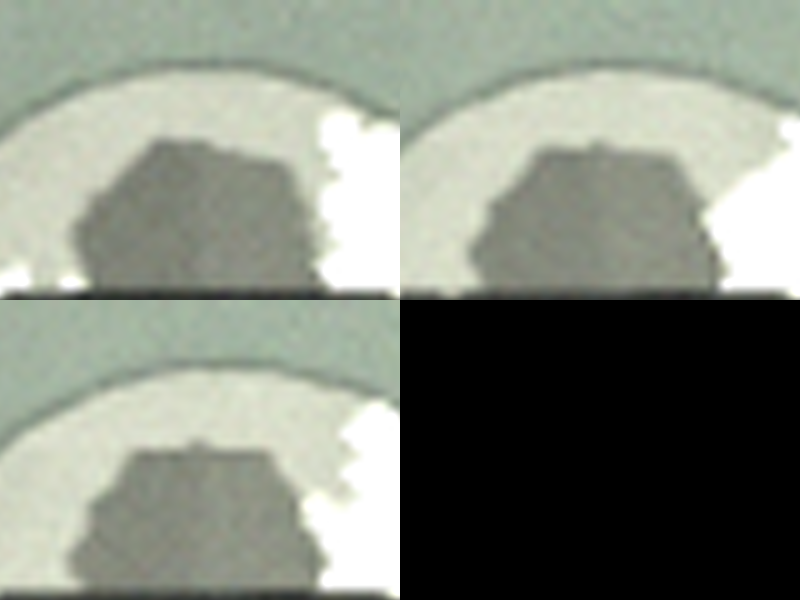

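The star outline shows the shank rotated about 30° past the socket. The socket has not moved since ψ = −26° and its turn is about 224°, so the screw is at its stop and I have over-driven the key. I'll back the key off to relax it inside the socket's play.

arm_command --pt "0 0 0 -1 255" --pt "0 0 0 -2 255" --pt "0 0 0 -3 255" --pt "0 0 0 -4 255" --pt "0 0 0 -4.6 255"

```text
time_s: 19.13
tool_pos: [0.5386, 0.1073, 0.1053]
eef_rot: [-3.102, 0.486, 0.018]
force: [-0.9, -0.2, 0.4]
width: 0.0253
```

```bash
python3 - <<'E'
from h import *; from rig import env
s,M=st(env)
c={n:env.read_camera(n) for n in ["wrist"]}
pickle.dump(c,open("r9.pkl","wb"))
a=c["wrist"]["frame"]
cv2.imwrite("pics/r9.png",np.vstack([cv2.resize(cv2.convertScaleAbs(a[222:262,288:346],alpha=1.6),(580,400),interpolation=cv2.INTER_CUBIC)[:300],cv2.resize(a[60:290,180:410],(580,580))[:290]]))
E
```

```text
t 19.13 pos [0.5386 0.1073 0.1053] psi -17.82 tilt 0.65 q [  5.2   7.1  85.5   0.2  88.1 113. ] F [-0.9  -0.23  0.4 ] M [-0.079  0.15  -0.19 ] w 0.0253
```

View pics/r9.png

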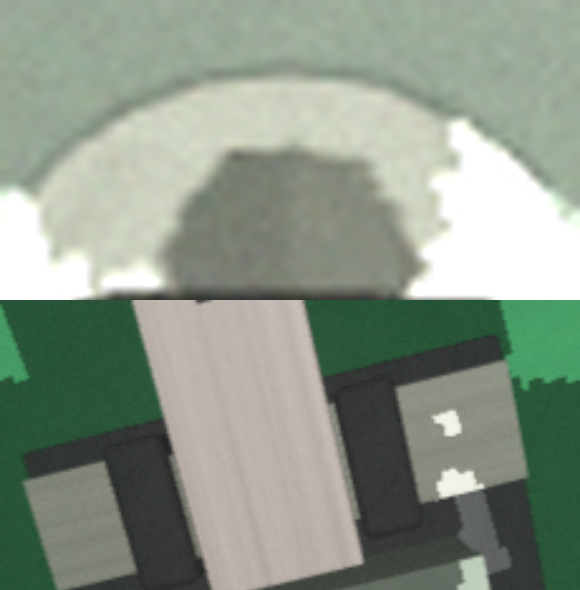

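The jaws reopened slightly, so the key is wedged about 30° off in the socket and drags the screw back with it. I'll lift it straight out, realign it and reinsert.

arm_command --pt "0 0 -0.1 0 255" --pt "0 0 -0.25 0 255" --pt "0 0 -0.45 0 255" --pt "0 0 -0.7 0 255" --pt "0 0 -0.85 0 255" --squeeze 50

```text
time_s: 19.6
tool_pos: [0.5391, 0.1074, 0.1401]
eef_rot: [-3.102, 0.485, 0.018]
force: [0.5, 0.6, -0.6]
width: 0.0255
```

arm_command --pt "0 0 0 0 255" --pt "0 0 0 0 255"

```text
time_s: 19.77
tool_pos: [0.5409, 0.1077, 0.1436]
eef_rot: [-3.101, 0.485, 0.009]
force: [-0.3, 0.3, -0.2]
width: 0.0254
```

```bash
python3 - <<'E'
from h import *; from rig import env
s,M=st(env);print(M.round(4).tolist())
c={n:env.read_camera(n) for n in ["wrist"]}
pickle.dump(c,open("s1.pkl","wb"))
a=c["wrist"]["frame"]
cv2.imwrite("pics/s1.png",np.hstack([cv2.resize(cv2.convertScaleAbs(a[205:250,290:345],alpha=1.5),(440,360),interpolation=cv2.INTER_CUBIC),cv2.resize(a[60:290,180:410],(360,360))]))
E
```

```text
t 19.77 pos [0.5409 0.1077 0.1436] psi -17.77 tilt 0.37 q [  5.2   6.1  82.2   0.3  92.  113. ] F [-0.32  0.34 -0.2 ] M [0.126 0.074 0.006] w 0.0254
[[0.9523, -0.3052, -0.0051], [-0.3052, -0.9523, 0.004], [-0.0061, -0.0023, -1.0]]
```

View pics/s1.png

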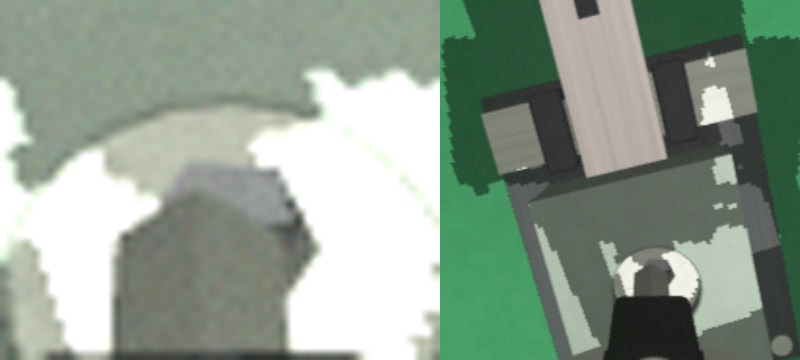

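```bash
python3 - <<'E'
from h import *
c=pickle.load(open("s1.pkl","rb"))["wrist"]
p=lambda x,y:(290+x/8-.5,205+y/8-.5)
P=[(190,165),(280,172),(318,245)]
X=np.array([plane(c,*p(*q),.044)[:2] for q in P]);print(X)
for i in range(2):
    e=X[i+1]-X[i];print(np.linalg.norm(e),np.degrees(np.arctan2(e[1],e[0]))%60)
for z in (.044,.071): print(((proj(c,[.537,.109,z])+.5-[290,205])*8))
E
```

```text
[[0.54517372 0.10988996]
 [0.54206869 0.10231052]
 [0.53443535 0.10106835]]
0.008190790894625818 7.722796026578592
0.007733748441286201 9.242731306564025
[226.70667913 244.62506516]
[226.75399817 334.39066513]
```

```bash
python3 - <<'E'
from h import *
ps=np.radians(-17.77);tx=np.array([np.cos(ps),np.sin(ps)]);ty=np.array([np.sin(ps),-np.cos(ps)])
c=pickle.load(open("s1.pkl","rb"))["wrist"]
p=lambda x,y:(290+x/8-.5,205+y/8-.5)
for q in [(200,190),(203,190)]:
    v=plane(c,*p(*q),.0716)[:2]; print("axis",v-tx*.0081, "rel socket tool x,y mm",1e3*((v-tx*.0081-[.537,.109])@np.array([tx,ty]).T))
c=pickle.load(open("n.pkl","rb"))["wrist"]
ps=np.radians(-147.96);tx=np.array([np.cos(ps),np.sin(ps)])
v=plane(c,290+345/13-.5,205+370/13-.5,.0753)[:2];print("pre-insert check",v-tx*.0081)
E
```

```text
axis [0.54204353 0.10972407] rel socket tool x,y mm [ 4.58191339 -2.22879015]
axis [0.5419684  0.10948835] rel socket tool x,y mm [ 4.58231445 -1.98138779]
pre-insert check [0.53870441 0.11016004]
```

arm_command --pt "-0.03 0.02 0 -1.3 255" --pt "-0.06 0.04 0 -2.6 255" --pt "-0.09 0.055 0 -3.9 255" --pt "-0.09 0.055 0 -5.26 255" --pt "-0.09 0.055 0 -5.26 255"

```text
time_s: 20.23
tool_pos: [0.5364, 0.1067, 0.1437]
eef_rot: [-3.128, -0.236, 0.007]
force: [0.4, 0.0, -2.1]
width: 0.0255
```

```bash
python3 - <<'E'
from h import *; from rig import env
s,M=st(env);print(M.round(4).tolist())
c={n:env.read_camera(n) for n in ["wrist","side","scene"]}
pickle.dump(c,open("s2.pkl","wb"))
a=c["wrist"]["frame"]
cv2.imwrite("pics/s2.png",np.hstack([cv2.resize(cv2.convertScaleAbs(a[205:255,290:340],alpha=1.4),(400,400),interpolation=cv2.INTER_CUBIC)]+[cv2.resize(c[n]["frame"][y:y+50,x:x+25],(200,400),interpolation=cv2.INTER_CUBIC) for n,x,y in (("side",287,200),("scene",340,205))]))
for n,x0,y0 in (("side",287,200),("scene",340,205),("wrist",290,205)):
  for z in (.085,.07,.044): print(n,z,((proj(c[n],[.537,.109,z])+.5-[x0,y0])*8).round(0))
E
```

```text
t 20.23 pos [0.5364 0.1067 0.1437] psi 8.64 tilt 0.38 q [ 5.1  5.5 82.8  0.3 92.  86.5] F [ 0.36  0.01 -2.08] M [0.015 0.116 0.024] w 0.0255
[[0.9886, 0.1502, -0.0051], [0.1503, -0.9886, 0.0042], [-0.0044, -0.0049, -1.0]]
side 0.085 [103. 203.]
side 0.07 [105. 248.]
side 0.044 [110. 323.]
scene 0.085 [102. 209.]
scene 0.07 [101. 252.]
scene 0.044 [100. 324.]
wrist 0.085 [204. 335.]
wrist 0.07 [206. 281.]
wrist 0.044 [208. 199.]
```

View pics/s2.png

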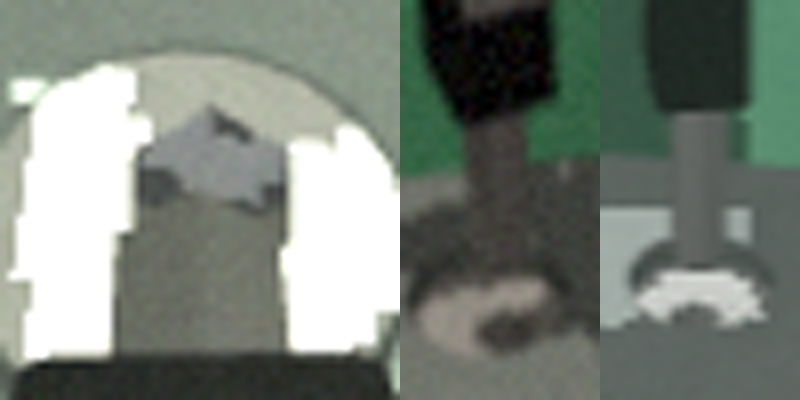

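arm_command --pt "0.02 0.005 0.15 0 255" --pt "0.03 0.01 0.3 0 255" --pt "0.03 0.01 0.45 0 255" --pt "0.03 0.01 0.55 0 255" --pt "0.03 0.01 0.6 0 255"

```text
time_s: 20.8
tool_pos: [0.5367, 0.1064, 0.1176]
eef_rot: [-3.129, -0.229, 0.013]
force: [0.6, -0.1, -1.4]
width: 0.0255
```

arm_command --pt "0 0 0.03 0 255" --pt "0 0 0.06 0 255" --pt "0 0 0.08 0 255"

```text
time_s: 21.05
tool_pos: [0.5366, 0.1063, 0.1143]
eef_rot: [-3.129, -0.228, 0.013]
force: [-0.1, -1.0, -1.0]
width: 0.0258
```

```bash
python3 - <<'E'
from h import *; from rig import env
s,M=st(env);print(M[:,2].round(4).tolist())
E
```

```text
t 21.05 pos [0.5366 0.1063 0.1143] psi 8.35 tilt 0.52 q [ 5.1  6.4 85.2  0.2 88.9 86.7] F [-0.1  -0.96 -1.05] M [-0.091  0.103  0.043] w 0.0258
[-0.0085, 0.0035, -1.0]
```

arm_command --pt "0 0 0.05 0 255" --pt "0 0 0.1 0 255" --pt "0 0 0.15 0 255" --pt "0 0 0.2 0 255" --pt "0 0 0.23 0 255"

```text
time_s: 21.47
tool_pos: [0.5369, 0.1064, 0.1056]
eef_rot: [-3.129, -0.228, 0.011]
force: [-0.2, -0.1, 3.8]
width: 0.0252
```

arm_command --pt "0 0 0.03 0 255" --pt "0 0 0.05 0 255"

```text
time_s: 21.63
tool_pos: [0.5378, 0.1065, 0.1055]
eef_rot: [-3.129, -0.228, 0.006]
force: [-1.3, 0.0, 8.3]
width: 0.0251
```

```bash
python3 - <<'E'
from h import *; from rig import env
s,M=st(env);print(M[:,2].round(4).tolist())
E
```

```text
t 21.63 pos [0.5378 0.1065 0.1055] psi 8.35 tilt 0.33 q [ 5.1  6.6 85.9  0.2 87.7 86.7] F [-1.31  0.04  8.27] M [-0.11   0.536 -0.01 ] w 0.0251
[-0.0044, 0.0038, -1.0]
```

arm_command --pt "0 0 -0.02 0.8 255" --pt "0 0 -0.02 1.6 255" --pt "0 0 -0.02 2.4 255" --pt "0 0 -0.02 3.2 255" --pt "0 0 -0.02 4 255"

```text
time_s: 22.05
tool_pos: [0.5371, 0.1063, 0.1061]
eef_rot: [-3.122, 0.323, 0.01]
force: [-1.7, -0.6, -0.6]
width: 0.0251
```

```bash
cat >> h.py <<'E'
def look(env,tag):
    c=env.read_camera("wrist");pickle.dump(c,open(tag+".pkl","wb"));a=c["frame"]
    cv2.imwrite(f"pics/{tag}.png",np.hstack([cv2.resize(cv2.convertScaleAbs(a[220:265,290:345],alpha=1.5),(440,360),interpolation=cv2.INTER_CUBIC),cv2.resize(a[60:290,180:410],(360,360))]))
E
python3 - <<'E'
from h import *; from rig import env
s,M=st(env);print(M[:,2].round(4).tolist())
look(env,"u1")
E
```

```text
t 22.05 pos [0.5371 0.1063 0.1061] psi -11.81 tilt 0.4 q [  5.1   6.6  85.9   0.2  87.8 106.9] F [-1.66 -0.64 -0.62] M [-0.108  0.514  0.197] w 0.0251
[-0.0061, 0.0033, -1.0]
```

View pics/u1.png

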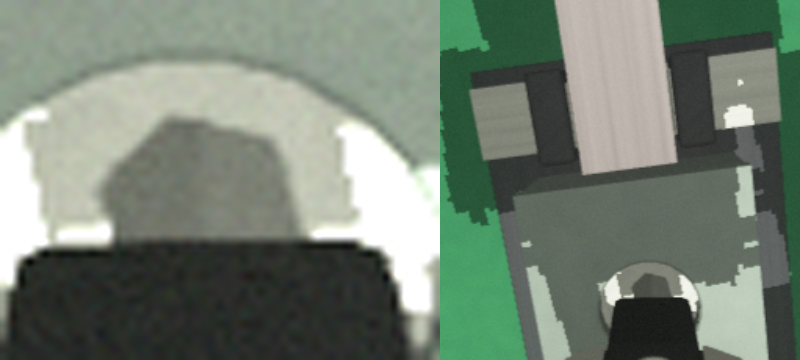

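arm_command --pt "0 0 0.02 0.7 255" --pt "0 0 0.02 1.4 255"

```text
time_s: 22.27
tool_pos: [0.537, 0.1064, 0.1061]
eef_rot: [-3.096, 0.518, 0.01]
force: [-1.3, -0.7, 2.6]
width: 0.0252
```

```bash
python3 - <<'E'
from h import *; from rig import env
s,M=st(env)
look(env,"u2")
E
```

```text
t 22.27 pos [0.537  0.1064 0.1061] psi -19.0 tilt 0.39 q [  5.1   6.6  85.9   0.2  87.8 114.1] F [-1.29 -0.73  2.6 ] M [-0.064  0.56   0.189] w 0.0252
```

View pics/u2.png

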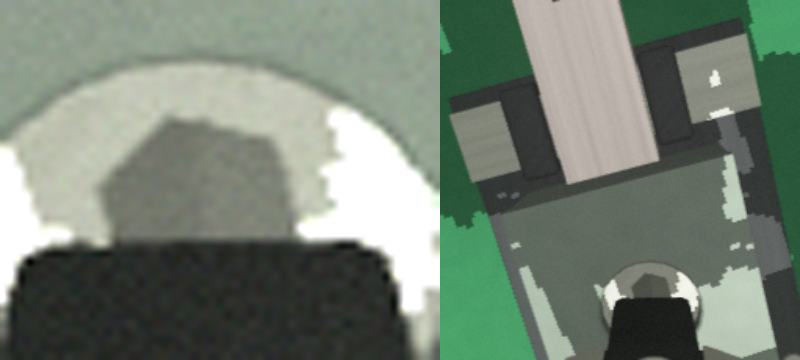

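arm_command --pt "0 0 0.01 0.5 255" --pt "0 0 0.01 1.0 255"

```text
time_s: 22.48
tool_pos: [0.5369, 0.1065, 0.1061]
eef_rot: [-3.07, 0.654, 0.01]
force: [-1.7, -0.7, 2.5]
width: 0.0251
```

```bash
python3 - <<'E'
from h import *; from rig import env
s,M=st(env)
look(env,"u3")
E
```

```text
t 22.48 pos [0.5369 0.1065 0.1061] psi -24.06 tilt 0.39 q [  5.1   6.6  85.9   0.2  87.8 119.2] F [-1.67 -0.71  2.46] M [0.015 0.557 0.225] w 0.0251
```

View pics/u3.png

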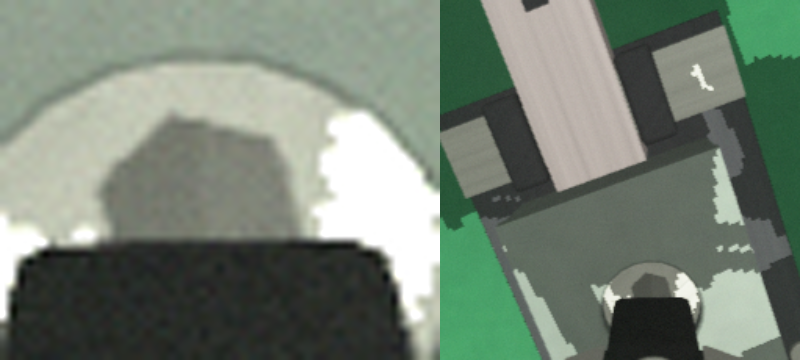

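```bash
python3 - <<'E'
from h import *
def ed(f,a,b):
    c=pickle.load(open(f+".pkl","rb"));c=c.get("wrist",c)
    e=plane(c,*b,.044)-plane(c,*a,.044);print(f,np.linalg.norm(e),np.degrees(np.arctan2(e[1],e[0]))%60)
q=lambda x,y:(290+x/8-.5,220+y/8-.5)
for f,a,b in (("u1",(172,118),(275,140)),("u2",(175,118),(275,140)),("u3",(176,118),(275,138))): ed(f,q(*a),q(*b))
r=lambda x,y:(288+(x+90)/10-.5,222+y/10-.5)
ed("r5",r(155,140),r(295,165));ed("r6",r(138,150),r(277,155));ed("r7",r(132,150),r(270,150))
E
```

```text
u1 0.008426995795983813 5.734294788040472
u2 0.008193175103606565 58.17302294336095
u3 0.008079603675545449 54.12213768606034
r5 0.009080269262029456 53.05517397376623
r6 0.008866664029616762 50.742539261600854
r7 0.008794790317191702 48.89558103450827
```

arm_command --pt "0 0 0.01 0.4 255" --pt "0 0 0.01 0.7 255"

```text
time_s: 22.7
tool_pos: [0.5368, 0.1065, 0.1061]
eef_rot: [-3.049, 0.747, 0.01]
force: [-2.0, -1.0, 2.6]
width: 0.0252
```

```bash
python3 - <<'E'
from h import *; from rig import env
s,M=st(env)
look(env,"u4")
c=pickle.load(open("u4.pkl","rb"));crop(c,180,60,220,150,3.6,"pics/u4b.png")
E
```

```text
t 22.7 pos [0.5368 0.1065 0.1061] psi -27.55 tilt 0.39 q [  5.1   6.6  85.9   0.2  87.8 122.7] F [-1.99 -0.98  2.57] M [-0.019  0.513  0.134] w 0.0252
```

View pics/u4.png

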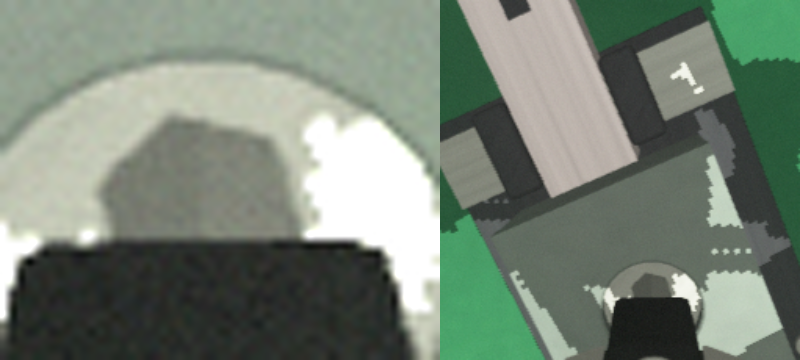

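View pics/u4b.png

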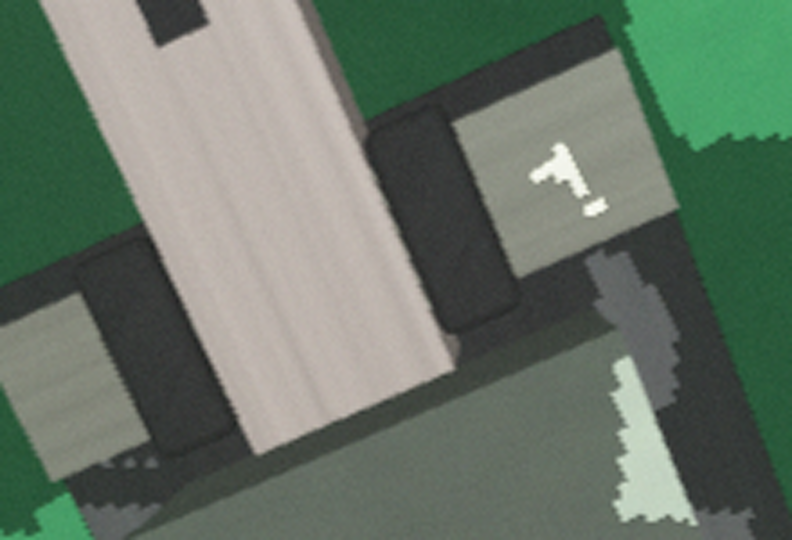

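arm_command --pt "0 0 0.01 0.4 255" --pt "0 0 0.01 0.7 255"

```text
time_s: 22.92
tool_pos: [0.5367, 0.1066, 0.106]
eef_rot: [-3.026, 0.838, 0.01]
force: [-0.6, -0.1, 2.1]
width: 0.0249
```

```bash
python3 - <<'E'
from h import *; from rig import env
s,M=st(env)
look(env,"u5")
E
```

```text
t 22.92 pos [0.5367 0.1066 0.106 ] psi -30.97 tilt 0.39 q [  5.1   6.5  86.    0.2  87.8 126.1] F [-0.59 -0.15  2.06] M [0.011 0.569 0.314] w 0.0249
```

View pics/u5.png

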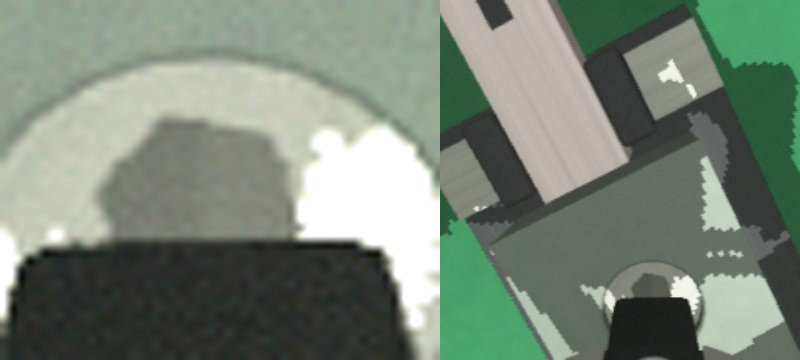

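Stop reached: moment jumped to 0.31 N m and the socket no longer follows. I'll release here without backing off.

arm_command --pt "0 0 0 0 60" --pt "0 0 0 0 60" --pt "0 0 0 0 60" --pt "0 0 0 0 60" --pt "0 0 0 0 60"

```text
time_s: 23.38
tool_pos: [0.5368, 0.1067, 0.1059]
eef_rot: [-3.025, 0.839, 0.01]
force: [-0.3, 0.6, -0.8]
width: 0.0553
```

```bash
python3 - <<'E'
from h import *; from rig import env
s,M=st(env);print(M[:,2])
look(env,"v1")
E
```

```text
t 23.38 pos [0.5368 0.1067 0.1059] psi -31.0 tilt 0.39 q [  5.1   6.6  86.    0.2  87.8 126.1] F [-0.33  0.62 -0.78] M [0.156 0.044 0.025] w 0.0553
[-0.00574545  0.00374653 -0.99997648]
```

View pics/v1.png

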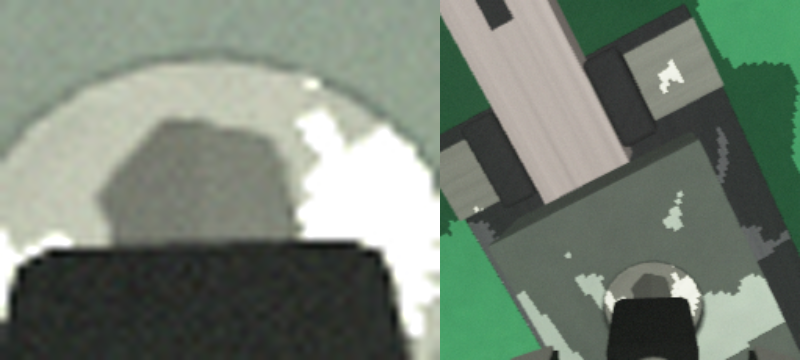

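arm_command --pt "0 0 -0.4 0 20" --pt "0 0 -0.9 0 20" --pt "0 0 -1.6 0 20" --pt "0 0 -2.3 0 20" --pt "0 0 -3.0 0 20"

```text
time_s: 23.85
tool_pos: [0.5372, 0.1062, 0.2268]
eef_rot: [-3.026, 0.839, 0.011]
force: [1.0, -0.8, -0.2]
width: 0.0864
```

arm_command --pt "-0.8 0 0 0 20" --pt "-1.3 0 0 0 20" --pt "-1.3 0 0 0 20"

```text
time_s: 24.1
tool_pos: [0.4911, 0.1346, 0.229]
eef_rot: [-3.025, 0.834, 0.009]
force: [0.3, -0.4, 0.7]
width: 0.0868
```

```bash
python3 - <<'E'
from h import *; from rig import env
s,M=st(env)
c={n:env.read_camera(n) for n in ["wrist","side","scene"]}
pickle.dump(c,open("w.pkl","wb"))
for n in c:
    p=[proj(c[n],[.537,.109,z]).round(1).tolist() for z in (.133,.088,.044)];print(n,p)
cv2.imwrite("pics/w.png",c["wrist"]["frame"])
cv2.imwrite("pics/wb.png",np.hstack([cv2.resize(c[n]["frame"][y:y+100,x:x+66],(396,600),interpolation=cv2.INTER_CUBIC) for n,x,y in (("side",265,180),("scene",320,180))]))
E
```

```text
t 24.1 pos [0.4911 0.1346 0.229 ] psi -30.84 tilt 0.39 q [  8.7  -0.4  79.2   0.3 101.3 129.6] F [ 0.31 -0.39  0.7 ] M [ 0.08   0.04  -0.002] w 0.0868
wrist [[315.5, 156.7], [315.8, 150.8], [316.0, 146.4]]
side [[298.3, 206.3], [299.3, 223.8], [300.2, 239.9]]
scene [[352.4, 213.0], [352.2, 229.5], [352.0, 245.0]]
```

View pics/w.png

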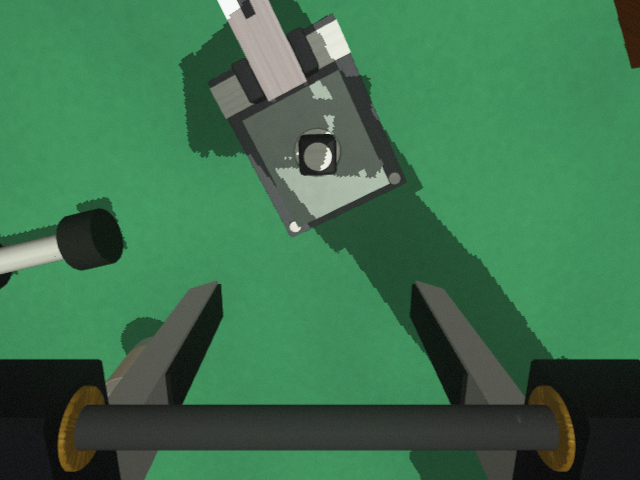

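View pics/wb.png

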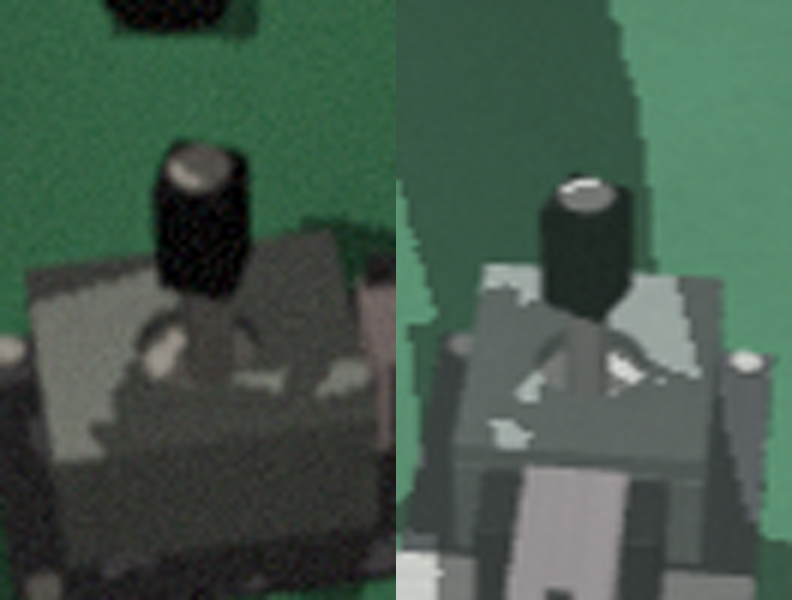

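```bash
python3 - <<'E'
from h import *
c=pickle.load(open("w.pkl","rb"))
print(tri([(c["scene"],351.3,211.8),(c["side"],297.7,207.5),(c["wrist"],317.8,155.7)]))
crop(c["wrist"],200,0,180,150,4.2,"pics/wc.png")
E
```

```text
(array([0.53571837, 0.10664537, 0.1337729 ]), [np.float64(0.0010235839217862194), np.float64(0.0010780499936077442), np.float64(0.0012897026463708093)])
```

View pics/wc.png

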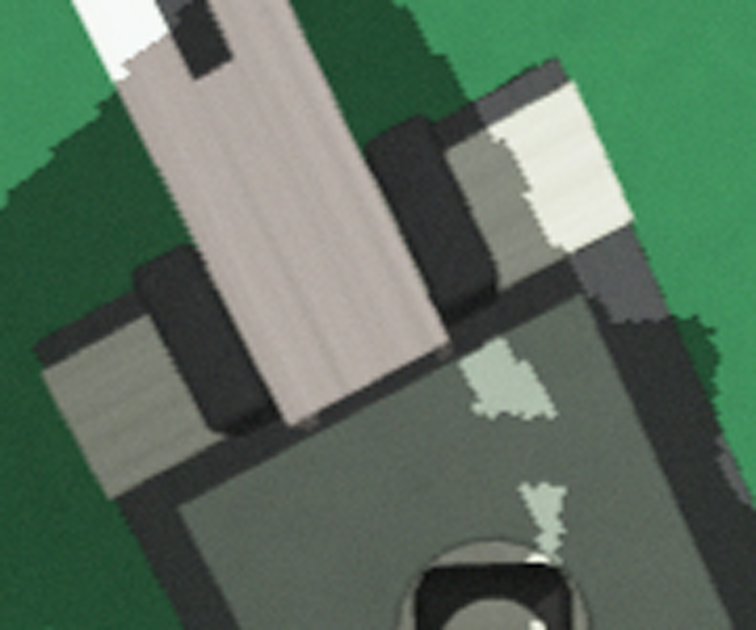

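The key stands upright with its top at z ≈ 0.134 (0.133 expected), and the jaws are closed on both sides of the beam. I lifted slightly while turning, so I'll press lightly on the cap with closed fingertips to confirm full seating.

arm_command --pt "0.3 0 0 0 255" --pt "0.6 0 0 0 255" --pt "0.9 0 0 0 255" --pt "1.2 0 0 0 255" --pt "1.3 -0.01 0 0 255" --squeeze 10

```text
time_s: 24.67
tool_pos: [0.5397, 0.1044, 0.2255]
eef_rot: [-3.026, 0.843, 0.012]
force: [0.0, 1.4, -0.8]
width: 0.0569
```

arm_command --pt "0 0 0 0 255" --pt "0 0 0 0 255" --pt "0 0 0 0 255" --pt "0 0 0 0 255" --pt "0 0 0 0 255"

```text
time_s: 25.08
tool_pos: [0.5394, 0.1048, 0.2258]
eef_rot: [-3.026, 0.842, 0.011]
force: [-0.0, -0.7, -0.7]
width: 0.023
```

arm_command --pt "0 0 0.3 0 255" --pt "0 0 0.6 0 255" --pt "0 0 0.9 0 255" --pt "0 0 1.2 0 255" --pt "0 0 1.4 0 255"

```text
time_s: 25.5
tool_pos: [0.5378, 0.1049, 0.1668]
eef_rot: [3.026, -0.841, -0.017]
force: [0.1, 0.1, 0.2]
width: 0.0002
```

```bash
python3 - <<'E'
from h import *; from rig import env
s,M=st(env); print(units(M,np.array([.5365,.108,.15])-s["tool_pos"]))
E
```

```text
t 25.5 pos [0.5378 0.1049 0.1668] psi -31.08 tilt 0.62 q [  5.    5.5  80.2   0.2  94.9 126.1] F [0.13 0.06 0.22] M [0.092 0.128 0.001] w 0.0002
[-0.063 -0.051  0.421]
```

arm_command --pt "-0.06 -0.05 0.1 0 255" --pt "-0.06 -0.05 0.2 0 255" --pt "-0.06 -0.05 0.3 0 255" --pt "-0.06 -0.05 0.36 0 255"

```text
time_s: 25.83
tool_pos: [0.5367, 0.108, 0.1521]
eef_rot: [3.026, -0.841, -0.017]
force: [-0.5, -0.7, 0.2]
width: 0.0005
```

arm_command --pt "0 0 0.05 0 255" --pt "0 0 0.1 0 255" --pt "0 0 0.13 0 255"

```text
time_s: 26.08
tool_pos: [0.5368, 0.108, 0.1471]
eef_rot: [3.027, -0.841, -0.016]
force: [0.1, 0.3, -0.2]
width: 0.0003
```

```bash
python3 - <<'E'
from h import *; from rig import env
s,M=st(env)
E
```

```text
t 26.08 pos [0.5368 0.108  0.1471] psi -31.07 tilt 0.58 q [  5.3   5.7  82.2   0.2  92.7 126.4] F [ 0.05  0.34 -0.21] M [0.109 0.069 0.023] w 0.0003
```

arm_command --pt "0 0 0.04 0 255" --pt "0 0 0.07 0 255" --pt "0 0 0.07 0 255"

```text
time_s: 26.33
tool_pos: [0.5367, 0.1079, 0.1441]
eef_rot: [3.026, -0.841, -0.016]
force: [0.4, -0.1, -0.5]
width: 0.0005
```

arm_command --pt "0 0 0.03 0 255" --pt "0 0 0.04 0 255" --pt "0 0 0.04 0 255"

```text
time_s: 26.58
tool_pos: [0.5366, 0.1079, 0.1424]
eef_rot: [3.026, -0.841, -0.016]
force: [-0.6, 1.0, -0.9]
width: 0.0004
```

arm_command --pt "0 0 0.03 0 255" --pt "0 0 0.04 0 255" --pt "0 0 0.04 0 255"

```text
time_s: 26.83
tool_pos: [0.5365, 0.1079, 0.1406]
eef_rot: [3.026, -0.841, -0.017]
force: [-0.1, 0.2, 0.1]
width: 0.0003
```

arm_command --pt "0 0 0.03 0 255" --pt "0 0 0.04 0 255" --pt "0 0 0.04 0 255"

```text
time_s: 27.08
tool_pos: [0.5364, 0.1079, 0.1388]
eef_rot: [3.026, -0.841, -0.017]
force: [-0.2, 0.3, -0.3]
width: 0.0008
```

```bash
python3 - <<'E'
from h import *; from rig import env
s,M=st(env)
c={n:env.read_camera(n) for n in ["wrist","side","scene"]}
cv2.imwrite("pics/xb.png",np.hstack([cv2.resize(c[n]["frame"][y:y+100,x:x+66],(396,600),interpolation=cv2.INTER_CUBIC) for n,x,y in (("side",265,160),("scene",320,160))]))
E
```

```text
t 27.08 pos [0.5364 0.1079 0.1388] psi -31.08 tilt 0.63 q [  5.3   5.9  82.9   0.2  91.8 126.4] F [-0.22  0.26 -0.27] M [0.085 0.053 0.002] w 0.0008
```

View pics/xb.png

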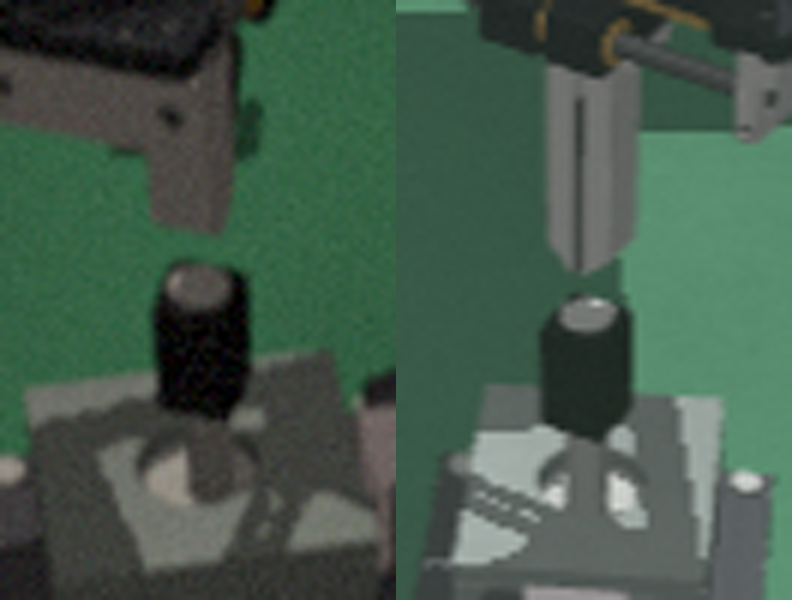

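```bash
python3 - <<'E'
from h import *
c=pickle.load(open("w.pkl","rb"));S,D=c["scene"],c["side"]
f=lambda x,y:(S,320+(x-396)/6-.5,160+y/6-.5)
g=lambda x,y:(D,265+x/6-.5,160+y/6-.5)
print("tip",tri([f(580,272),g(190,233)]))
print("cap",tri([f(587,315),g(199,287)]))
E
```

```text
tip (array([0.53443334, 0.10534855, 0.1542968 ]), [np.float64(0.002046034609557686), np.float64(0.002046034609557741)])
cap (array([0.53501724, 0.10639658, 0.13360618]), [np.float64(0.0004020586190055963), np.float64(0.00040205861900567805)])
```

arm_command --pt "0 0 0.1 0 255" --pt "0 0 0.2 0 255" --pt "0 0 0.3 0 255" --pt "0 0 0.35 0 255"

```text
time_s: 27.57
tool_pos: [0.5358, 0.1079, 0.1239]
eef_rot: [3.026, -0.841, -0.019]
force: [-0.1, -0.0, -0.2]
width: 0.0004
```

arm_command --pt "0 0 0.03 0 255" --pt "0 0 0.06 0 255" --pt "0 0 0.06 0 255"

```text
time_s: 27.82
tool_pos: [0.5355, 0.1079, 0.121]
eef_rot: [3.025, -0.841, -0.02]
force: [0.2, -0.2, 0.4]
width: 0.0004
```

arm_command --pt "0 0 0.03 0 255" --pt "0 0 0.04 0 255" --pt "0 0 0.04 0 255"

```text
time_s: 28.07
tool_pos: [0.5355, 0.1079, 0.1194]
eef_rot: [3.025, -0.841, -0.02]
force: [-0.2, -0.1, 0.3]
width: 0.0006
```

arm_command --pt "0 0 0.03 0 255" --pt "0 0 0.04 0 255" --pt "0 0 0.04 0 255"

```text
time_s: 28.32
tool_pos: [0.5354, 0.1079, 0.1177]
eef_rot: [3.025, -0.841, -0.021]
force: [-0.1, -0.4, -0.0]
width: 0.0007
```

arm_command --pt "0 0 0.03 0 255" --pt "0 0 0.04 0 255" --pt "0 0 0.04 0 255"

```text
time_s: 28.57
tool_pos: [0.5353, 0.1079, 0.1159]
eef_rot: [3.025, -0.841, -0.021]
force: [0.4, 1.0, -0.5]
width: 0.0005
```

```bash
python3 - <<'E'
from h import *; from rig import env
s,M=st(env)
c={n:env.read_camera(n) for n in ["side","scene"]}
cv2.imwrite("pics/xc.png",np.hstack([cv2.resize(c[n]["frame"][y:y+100,x:x+66],(396,600),interpolation=cv2.INTER_CUBIC) for n,x,y in (("side",265,160),("scene",320,160))]))
E
```

```text
t 28.57 pos [0.5353 0.1079 0.1159] psi -31.07 tilt 0.77 q [  5.3   6.5  84.9   0.2  89.4 126.4] F [ 0.43  1.03 -0.53] M [0.037 0.094 0.021] w 0.0005
```

View pics/xc.png

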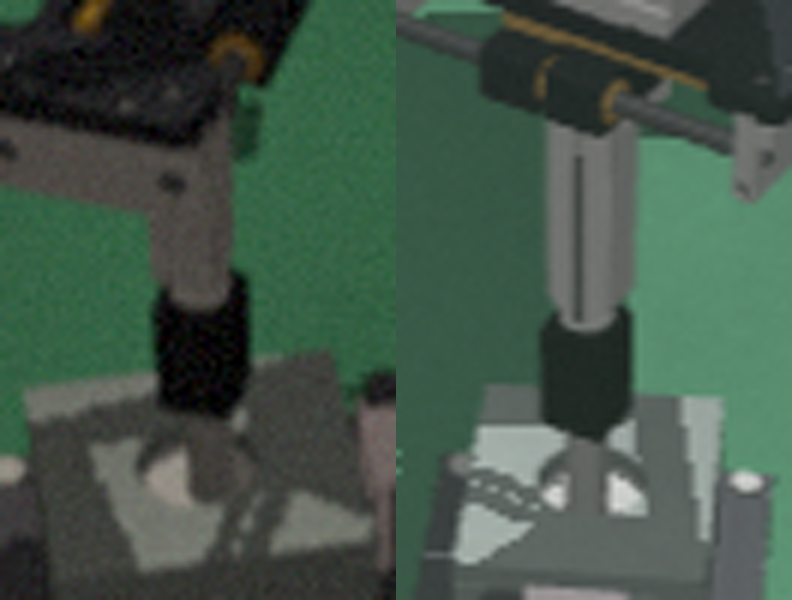

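arm_command --pt "0 0 0.03 0 255" --pt "0 0 0.04 0 255" --pt "0 0 0.04 0 255"

```text
time_s: 28.92
tool_pos: [0.5354, 0.1079, 0.1144]
eef_rot: [3.025, -0.841, -0.021]
force: [0.0, 0.9, -0.3]
width: 0.0004
```

arm_command --pt "0 0 0.03 0 255" --pt "0 0 0.04 0 255" --pt "0 0 0.04 0 255"

```text
time_s: 29.17
tool_pos: [0.5361, 0.108, 0.1142]
eef_rot: [3.026, -0.841, -0.017]
force: [-1.0, -1.1, 5.3]
width: 0.0007
```

arm_command --pt "0 0 0.03 0 255" --pt "0 0 0.05 0 255"

```text
time_s: 29.33
tool_pos: [0.537, 0.1081, 0.1141]
eef_rot: [-3.026, 0.841, 0.013]
force: [-0.8, 0.1, 10.6]
width: 0.0005
```

arm_command --pt "0 0 -0.3 0 255" --pt "0 0 -0.7 0 255" --pt "0 0 -1.3 0 255" --pt "0 0 -2.0 0 255" --pt "0 0 -2.6 0 255"

```text
time_s: 29.75
tool_pos: [0.5376, 0.1078, 0.2194]
eef_rot: [-3.026, 0.841, 0.013]
force: [-0.0, 0.2, 0.0]
width: 0.0004
```

arm_command --pt "-0.8 0 0 0 100" --pt "-1.5 0 0 0 100" --pt "-1.5 0 0 0 100"

```text
time_s: 30.0
tool_pos: [0.4836, 0.1408, 0.2215]
eef_rot: [-3.026, 0.836, 0.013]
force: [0.3, -0.4, 0.5]
width: 0.0173
```

```bash
python3 - <<'E'
from h import *; from rig import env
s,M=st(env)
c={n:env.read_camera(n) for n in ["wrist","side","scene"]}
pickle.dump(c,open("y.pkl","wb"))
cv2.imwrite("pics/y.png",c["wrist"]["frame"]);cv2.imwrite("pics/ys.png",c["scene"]["frame"])
cv2.imwrite("pics/yb.png",np.hstack([cv2.resize(c[n]["frame"][y:y+100,x:x+66],(396,600),interpolation=cv2.INTER_CUBIC) for n,x,y in (("side",265,180),("scene",320,180))]))
E
```

```text
t 30.0 pos [0.4836 0.1408 0.2215] psi -30.9 tilt 0.51 q [  9.5  -0.9  80.6   0.3 100.7 130.5] F [ 0.26 -0.36  0.53] M [ 0.103  0.102 -0.044] w 0.0173
```

View pics/y.png

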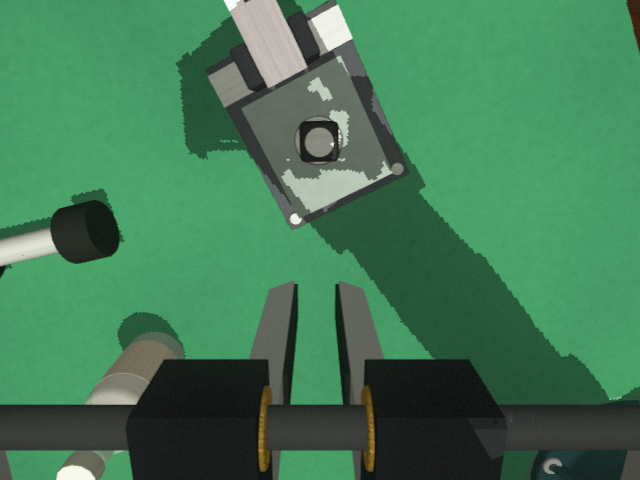

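View pics/yb.png

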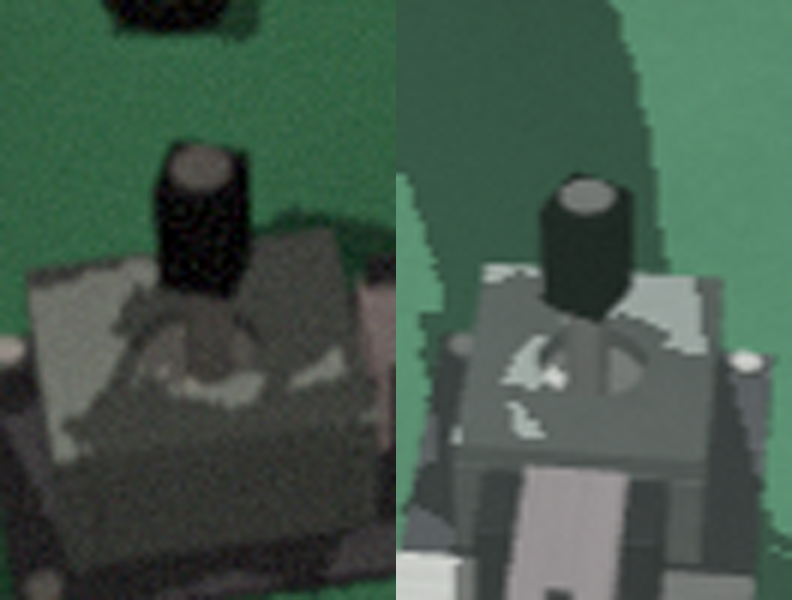

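View pics/ys.png

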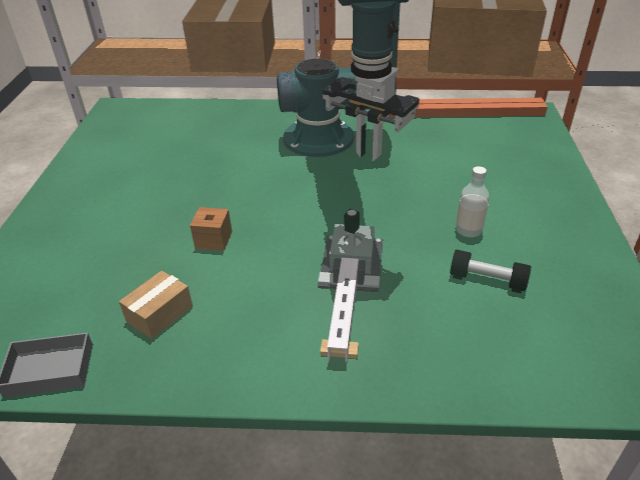

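```bash
python3 - <<'E'
from h import *
c=pickle.load(open("y.pkl","rb"));f=lambda x,y:(c["scene"],320+(x-396)/6-.5,180+y/6-.5);g=lambda x,y:(c["side"],265+x/6-.5,180+y/6-.5)
print("cap",tri([f(587,196),g(201,167)]))
crop(c["wrist"],200,0,180,140,4.2,"pics/yc.png")
E
```

```text
cap (array([0.53560595, 0.10636789, 0.13355611]), [np.float64(0.0004618912967434371), np.float64(0.00046189129674350154)])
```

View pics/yc.png

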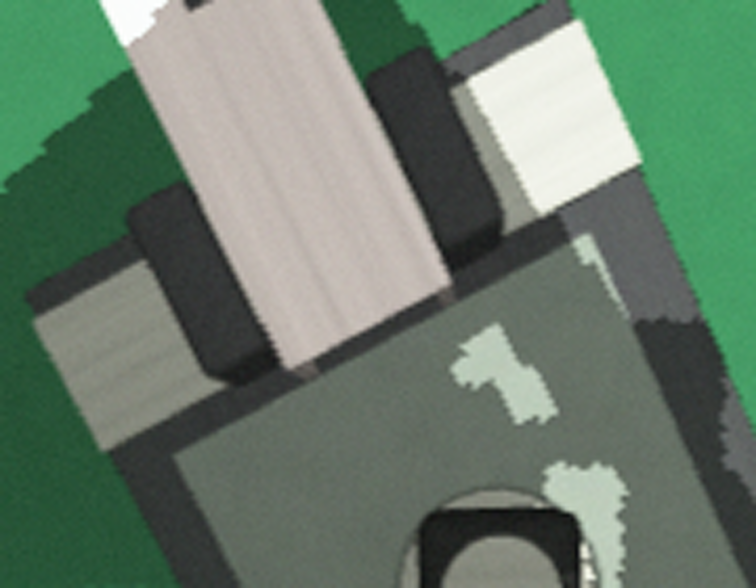

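The jaws are closed on both sides, the key's top is at 0.1336 m (0.133 expected), and the robot is clear. Handing in.

```bash
python3 -c "
from rig import env
print(env.sign_off())"
```

```text
the job is handed in; nothing more can be done
None
```

The key is seated in the screw, the screw is turned clockwise to its stop, and the key is left standing there with the gripper clear. I handed in at about 30 s, well inside the 67 s limit.

**What I did:** I took the key from its block and inserted it to the socket floor on the first try. I then turned the screw clockwise in one sweep.

**What went wrong:** I turned past the stop, and the shank wedged about 30° off inside the socket. When I backed off to free it, the screw turned back by roughly 20° and the jaws reopened slightly. I lifted the key out, realigned it, seated it again and turned until the torque rose from about 0.2 to 0.31 N m. At that point the socket stopped following the key, so I let go.

**Last checks:**
- **Jaws:** no gap is visible against the beam on either side.
- **Key:** its top is at z = 0.1336 m, against 0.133 m expected. It did not move under a 10 N press from above with closed fingertips.
- **Bystanders:** the bottle, carton and dumbbell look to be where they started in the scene picture.

**Doubts:**
- **Screw angle:** I judged the stop by torque and by picture; the angle itself is only known to a few degrees, at about 222° of turn.
- **Key lean:** the pictures suggest the key leans by about 1.5°, which the play in the socket allows.
- **Fingertips:** when shut, they sat about 25 mm higher than the 11 mm figure implied, so that press took several extra small steps.

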